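Clamp a die-cast box in the quick-release vise

TASK

Stand the die-cast aluminium box on its long edge on the vise's bed, between the jaws, flat towards them and centred across them, and let go of it. Then squeeze the red quick-release lever against the grip post beside it, slide the moving jaw up until it touches the box and the box sits against the fixed jaw, and release the lever so that it locks. Last, turn the crank clockwise until the box is clamped tight between the jaws, and leave the roll of tape, solder reel, loupe and screwdriver where they are.

Things in the scene. Friction and masses are not known exactly. Their poses are not given: they have to be found in the camera images.
- vise: Blue bench vise, fixed. Origin on the worktop below the middle of the fixed jaw's face; +y = clamping direction, from moving to fixed jaw; z up. Base 100 mm wide, y -169 to +31 mm, 12 mm thick. Bed: two 18 mm steel bars along y at x = -28 and +28 mm, top at z = 30 mm, y -165 to 0. Fixed jaw: face at y = 0, 84 mm wide, 22 mm thick, top at z = 66 mm.
- vise_slide (a joint): Carriage (block, lever, post, screw, jaw, crank) along the vise's +y, m: 0 = open, 0.085 = fully in. A pawl locks it at notches 8 mm apart (0.6 mm play) unless the lever is squeezed; then it slides with 2 to 3 N. Let go between notches, the pawl rides on a pin until the carriage shifts: tightening pushes it back to the notch. A hand on the knob can hold it off: let go, check, tighten on.
- vise_lever (a joint): Red quick-release lever, rad: 0 = released and locked, 0.24 = fully squeezed (free of the rack above 0.17), about 0.15 while the pawl rides on a pin. A spring returns it; 5 to 13 N at its pad.
- lever_pad (a point): Outer (-x) face of the red lever's upright arm, 110 mm above the worktop; arm 8 mm thick, 22 mm wide along y, top 126 mm above the worktop.
- release_grip (a point): Pinch point on the carriage, fingers from above closing along the vise's x; 110 mm above the worktop. Blue grip post (fixed to the carriage; 8 mm thick, 22 mm wide, top 126 mm): outer face 21 mm to +x. Red lever: outer face 33 mm to -x at rest, about 21 mm when squeezed (54 mm over both at rest, 42 mm squeezed). The block below is 82 mm high.
- jaw_face (a point): Middle of the moving jaw's cork face (84 mm wide, 31 to 66 mm above the worktop). Minus its y in the vise's frame is the opening between the jaws: 90 mm with carriage and screw fully back. release_grip is 40 mm behind it (-y) with the screw wound back, more as the screw advances.
- vise_crank (a joint): Crank angle, rad, 0 to 7; grows turning clockwise as seen looking along the vise's +y. At 0 the knob is level with the axis on the -x side, at 1.57 on top, at 3.14 on the +x side. Each rad pushes the jaw 3.8 mm ahead of the carriage. Needs about 7 N at the knob, up to 13 N at full clamping; stays where it is left.
- knob_center (a point): Middle of the crank's black knob (22 mm thick, 40 mm long along the vise's y, spins freely on its pin), 42 mm from the crank's axis. The axis runs along y at the vise's x = 0, 75 mm above the worktop; the knob's middle is 61 mm behind (-y of) release_grip. The crank arm begins 21 mm to the +y side of it.
- vise_liner (a joint): How far the springy cork liner of the moving jaw is pressed in, m, 0 to 0.005; 12 N per mm. 0.0025 or more (30 N) counts as clamped tight.
- cast_box: Die-cast aluminium box, 110 x 36 x 90 mm (x, y, z), about 0.35 kg, stands upright on a long edge from the start. Origin: centre of its underside; z up. Either broad face may look to either jaw.
- tape_roll: Roll of black electrical tape lying flat, 62 mm across, 19 mm high, origin under its middle. Leave alone.
- solder_reel: Blue and grey solder reel, 60 mm across, 39 mm high, origin under its middle. Leave alone.
- loupe: Black eye loupe standing on its wide rim, 41 mm across, 34 mm high, origin under its middle. Leave alone.
- screwdriver: Red-handled screwdriver lying flat, 183 mm long, 31 mm thick, origin under its middle. Leave alone.
- soldering_iron: Blue soldering iron in its stand (part of the bench, fixed), between the robot's start and the rear of the worktop; it and its spring reach 200 mm above the worktop, over about 70 x 100 mm. Pass above or round it.

How it is judged:
By the outcome, as a careful person would: the job done as asked, in the order asked, and still so for the second after the job is handed in, with the robot touching nothing.
It also fails if it takes over 64 s, if anything falls off the work surface, if the arm or the gripper's body presses on something with over 40 N, if the wrist force passes 120 N, or if a joint passes its speed limit or range.

ROBOT

A 6-joint arm with a two-finger parallel gripper is mounted at the origin on a cart in front of the work surface, level with it; the furniture and walls round the work are solid. World frame = base frame: x ahead of the robot, y to its left, z up, the work surface at z = 0. Lengths are in mm, angles in rad, forces in N, time in s.
With the tool pointing down it reaches from about 275 to 750 mm from the base axis. Payload 10.2 kg.
Tool frame: the origin (TCP) lies where the fingers leave the gripper's body, on its centre line; the fingertips stand 73 mm ahead of it and the grasp point (between the pads) lies 54 mm ahead of it; z points along the fingers, y is the line along which they close (so a half turn about z gives the same grasp; the last joint's range is limited). The gripper opens to 85 mm and grips with 20 to 120 N. Pads are 22 mm wide; open, the fingers measure 114 mm over their backs; the gripper's body (76 mm by 85 mm) begins 54 mm behind the grasp point. The pads swing forward as they close: fully open they stand 13 mm farther back than shut.
Start: joints at [1.089, 0.313, 1.498, -0, 1.331, -0.223], TCP at [134.371, 507.52, 303.894] pointing down, gripper open.
Joint ranges: [-2.94, 2.94], [-0.97, 2.17], [0.19, 2.56], [-1.23, 4.37], [0.02, 3.11], [-2.88, 2.88]. Speed limits (rad/s): [2.39, 2.39, 3.01, 3.14, 3.14, 3.14].

INTERFACE

Orientations are given as a unit quaternion [w, x, y, z].
In Python, from rig import ctrl gives the robot as it stands.
- The arm moves only by the shell command python3 -m creep 'ROWS' [OPENING] [FORCE]. ROWS is JSON, a list that holds one entry, the list of rows, each a list of 6 numbers: the shift along the world's x, y, z in units of 25 mm (1.0 is 25 mm), then the turn, a rotation vector about the world's x, y, z in units of 5 degrees (1.0 is 5 degrees). In form: [[[x, y, z, ax, ay, az], ...]]. A call has 1 to 20 rows; each row is the pose to reach, as a shift and turn from the pose commanded when the call began; what a row does not reach only later rows make up. A row lasts 1/12 s, in which the tool goes at most 41.7 mm and 7.16 degrees, less where a joint would pass 70% of its speed; a pose out of reach is approached as far as the arm can. A call with a gripper value outside its range is refused whole. OPENING is the finger opening in mm, from 0 to 85.4, set as the call begins (- or left out, the last holds). The fingers move at their own pace and stop on an object; FORCE is the grip in N (left out, the last holds). Time passes only in rows, so rows that repeat a pose let the fingers close. It gives the time, the measured TCP pose, the force, the opening and the grip force at its end, in the units of the state.
- ctrl.sense(): the state, without advancing time (a new reading comes with each control period).
- ctrl.capture(name): name is "scene" or "side" or "wrist"; returns a dict with "image" (400x640x3 uint8, red, green, blue), "fx", "fy", "cx", "cy" (pixels), "R" (3x3) and "t" (3): a world point X has camera coordinates R X + t. Camera axes: x right, y down, z forward; pixel columns grow to the right and rows downward; lengths in mm; the calibration is good to about 2 mm. A picture is of the moment at which its call begins. There is no depth.
- ctrl.finish_job(): hands the job in; it is judged then, once.
The state is a dict: "time_s": time; "joints": joint angles; "dq": joint speeds; "tau": joint torques, N m; "eef_pos": TCP position; "ee_rot": TCP orientation; "force": force on the tool from outside, world axes, zero at the start; "wrist_torque": the same for the moment, N m; "grip_width": opening from 0.0 (shut) to 1.0 (fully open); "grip_force": force on a finger pad.
Only numpy, scipy, OpenCV 4.12 (cv2) and the standard library are available. Lean on these libraries where they do the work, as an engineer would, in place of code of your own. Each camera call takes 0.05 s, during which the arm holds its last target. There are 200 camera calls.

## Working session

There is one attempt and no reset: what is moved stays moved. The work goes in short steps, Python scripts to look and compute and a shell command to move; the robot and the scene stay as the last step left them, time stands still between calls to the robot, and variables do not carry over. Pictures are saved under pics/ and viewed, at most 10 in all, crops included, and the job is handed in when it is done.

```bash
ls; mkdir -p pics
cat > h.py <<'E'
import numpy as np,cv2
from rig import ctrl
def cap(n,f):
    c=ctrl.capture(n);cv2.imwrite('pics/'+f,c['image'][:,:,::-1])
    np.savez('pics/'+f+'.npz',**{k:np.array(v) for k,v in c.items()});return c
def ray(f,u,v,z):
    c=np.load('pics/'+f+'.npz');R=c['R'];t=c['t']
    d=R.T@np.array([(u-c['cx'])/c['fx'],(v-c['cy'])/c['fy'],1]);o=-R.T@t
    return o+d*(z-o[2])/d[2]
def proj(f,X):
    c=np.load('pics/'+f+'.npz');p=c['R']@np.array(X,float)+c['t'];return [float(c['fx']*p[0]/p[2]+c['cx']),float(c['fy']*p[1]/p[2]+c['cy'])]
E
python3 - <<'E'
from h import *
for n in('scene','side','wrist'):
    c=cap(n,n+'0.png');print(n,-c['R'].T@c['t'],c['R'][2],c['fx'])
s=ctrl.sense();print(s)
E
```

```text
pics
scene [-288.32089154 -559.46815309  626.98268981] [ 0.71998478  0.51506584 -0.46511192] 447.7340578952611
side [ 166.49140262 1088.75612569  737.0044552 ] [ 0.3129676  -0.80943988 -0.49684843] 469.7077130697169
wrist [ 63.85123253 525.87677447 372.35370803] [ 0.27586145 -0.07227233 -0.95847648] 354.6444835817662
{'time_s': 0.15, 'joints': array([ 1.08859391e+00,  3.13325759e-01,  1.49820239e+00,  8.39235761e-07,
        1.33101121e+00, -2.23387532e-01]), 'dq': array([-0.00149406, -0.00289539, -0.0033256 , -0.00092141,  0.00100139,
       -0.00096961]), 'tau': array([ 1.09438450e-03, -4.12366247e+01, -2.59797621e+01, -2.05293641e-04,
        3.23942048e-03, -7.13465170e-06]), 'eef_pos': array([134.32009092, 507.4152788 , 303.48697089]), 'ee_rot': array([-1.63937284e-04,  1.29046646e-01,  9.91638411e-01, -4.44061262e-04]), 'force': array([0.1959948 , 0.09405228, 0.60804205]), 'wrist_torque': array([ 0.01531093, -0.00787161,  0.01976072]), 'grip_force': 0.0, 'grip_width': 1.002119295133535}
```

View pics/scene0.png

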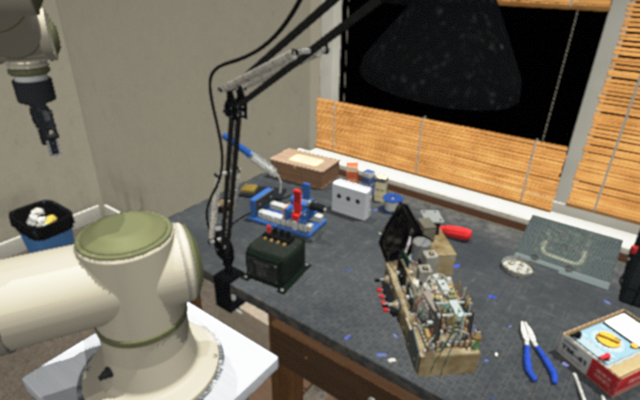

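View pics/side0.png

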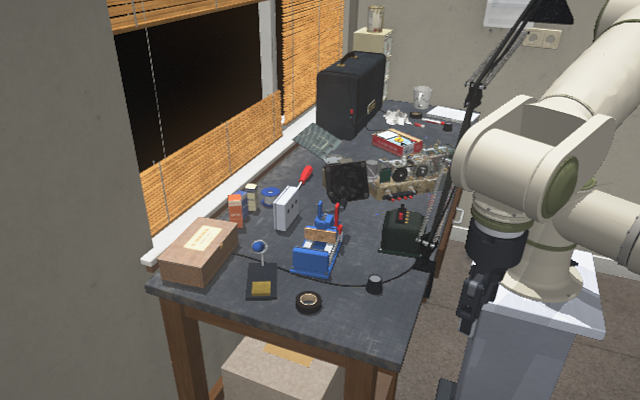

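The scene view shows the vise near (288,210) and the light box near (352,198). The side view shows the vise near (318,248) and the box near (287,208). I'll enlarge both.

Run:
```python
from h import *
a=cv2.imread('pics/side0.png')[150:310,225:395];b=cv2.imread('pics/scene0.png')[150:250,235:415]
cv2.imwrite('pics/c1.png',cv2.resize(a,(0,0),fx=3.5,fy=3.5,interpolation=2)[:560])
cv2.imwrite('pics/c2.png',cv2.resize(b,(0,0),fx=4.4,fy=4.4,interpolation=2))
```

```text
(no output)
```

View pics/c1.png

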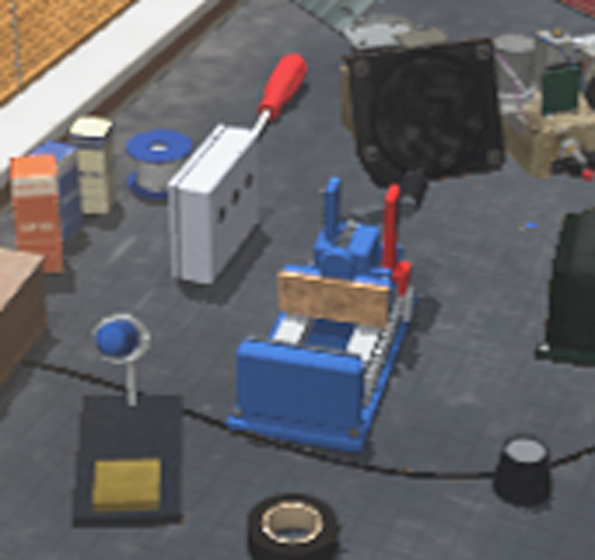

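View pics/c2.png

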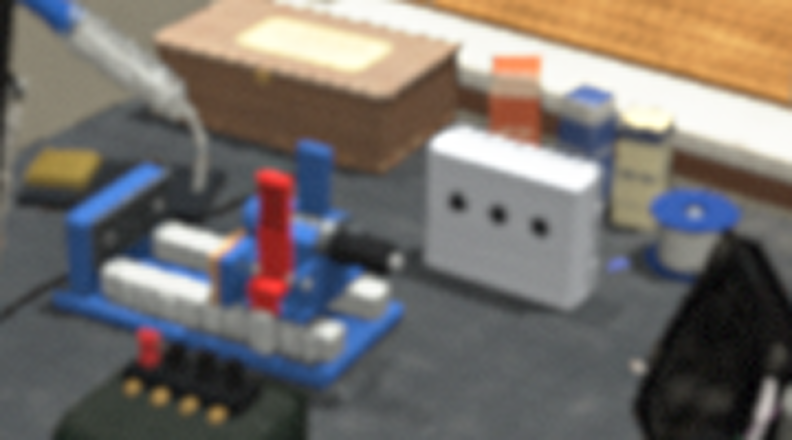

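```bash
cat > fit.py <<'E'
from h import *
from scipy.optimize import least_squares
S=lambda u,v:('side0.png',225+u/3.5,150+v/3.5)
C=lambda u,v:('scene0.png',235+u/4.4,150+v/4.4)
def fit(obs,x0):
    def r(p):
        c,s=np.cos(p[2]),np.sin(p[2]);o=[]
        for (f,u,v),(x,y,z) in obs:
            q=proj(f,[p[0]+c*x-s*y,p[1]+s*x+c*y,z]);o+=[q[0]-u,q[1]-v]
        return o
    b=least_squares(r,x0,loss='soft_l1',x_scale=[10,10,.1]);return b.x,np.round(r(b.x),1)
E
python3 - <<'E'
from fit import *
print(ray('side0.png',225+300/3.5,150+345/3.5,66),ray('side0.png',225+215/3.5,150+160/3.5,90))
print(ray('scene0.png',235+515/4.4,150+155/4.4,90))
v=[(S(230,425),(50,31,12)),(S(362,447),(-50,31,12)),(S(238,343),(42,22,66)),(S(364,356),(-42,22,66)),
(C(325,385),(-50,-169,12)),(C(403,308),(50,-169,12)),(C(52,298),(-50,31,12)),(C(70,213),(-42,22,66)),(C(150,164),(42,22,66))]
print(fit(v,[300,550,0]))
for L in (1,):
  for y0 in (0.8,2.2,0,-.8):
    b=[(S(172,185),(55,18,90)),(S(210,192),(55,-18,90)),(S(258,132),(-55,-18,90)),(S(222,125),(-55,18,90)),(S(172,277),(55,18,0)),(S(210,284),(55,-18,0)),(S(258,235),(-55,-18,0)),
    (C(430,140),(55,-18,90)),(C(468,126),(55,18,90)),(C(578,190),(-55,-18,90)),(C(600,163),(-55,18,90)),(C(425,262),(55,-18,0)),(C(575,308),(-55,-18,0))]
    print(fit(b,[420,480,y0]))
E
```

```text
[524.79600138 211.96970742  66.        ] [675.12150861  31.72397786  90.        ]
[679.65900854  21.00085517  90.        ]
(array([5.22706340e+02, 2.01315550e+02, 1.05661881e-01]), array([-0.5, -3.8,  0.4, -2.7,  1.2,  0.5, -1.7,  2.7, -0.1, -0.5,  1.1,
        0.3,  0. , -1. , -0.7,  0.6, -0.7,  0.3]))
(array([651.97954596,  20.08077816,   1.61702647]), array([ 20.1,   2.8,  -2.9,  -1.5,  -2. ,  -1.7,  19.7,   2.4,  20.3,
         4. ,  -2.2,  -0.5,  -1.9,  -5. ,   0.6,  -0.3, -14.9,   7.4,
         1.5,  -1.6,  -9.9,   9.4,   0.7,  -0.1,  -0. ,   0.3]))
(array([651.97952369,  20.08089763,   1.61701994]), array([ 20.1,   2.8,  -2.9,  -1.5,  -2. ,  -1.7,  19.7,   2.4,  20.3,
         4. ,  -2.2,  -0.5,  -1.9,  -5. ,   0.6,  -0.3, -14.9,   7.4,
         1.5,  -1.6,  -9.9,   9.4,   0.7,  -0.1,  -0. ,   0.3]))
(array([651.97952121,  20.08091235,   1.61701916]), array([ 20.1,   2.8,  -2.9,  -1.5,  -2. ,  -1.7,  19.7,   2.4,  20.3,
         4. ,  -2.2,  -0.5,  -1.9,  -5. ,   0.6,  -0.3, -14.9,   7.4,
         1.5,  -1.6,  -9.9,   9.4,   0.7,  -0.1,  -0. ,   0.3]))
(array([651.97951988,  20.08092053,   1.61701866]), array([ 20.1,   2.8,  -2.9,  -1.5,  -2. ,  -1.7,  19.7,   2.4,  20.3,
         4. ,  -2.2,  -0.5,  -1.9,  -5. ,   0.6,  -0.3, -14.9,   7.4,
         1.5,  -1.6,  -9.9,   9.4,   0.7,  -0.1,  -0. ,   0.3]))
```

Run:
```python
from fit import *
v=[(S(230,425),(50,31,0)),(S(362,447),(-50,31,0)),(S(238,343),(42,22,66)),(S(364,356),(-42,22,66)),
(C(325,385),(-50,-169,6)),(C(403,308),(50,-169,12)),(C(52,300),(-50,31,6)),(C(70,213),(-42,22,66)),(C(150,164),(42,22,66))]
print(fit(v,[520,200,.1]))
b=[(S(172,185),(55,-18,90)),(S(210,192),(55,18,90)),(S(258,132),(-55,18,90)),(S(222,125),(-55,-18,90)),(S(172,277),(55,-18,0)),(S(210,284),(55,18,0)),(S(258,235),(-55,18,0)),
    (C(430,140),(55,18,90)),(C(468,126),(55,-18,90)),(C(578,190),(-55,18,90)),(C(600,163),(-55,-18,90)),(C(425,262),(55,18,0)),(C(575,308),(-55,18,0))]
p,r=fit(b,[670,30,1.5]);print(p,r)
s=ctrl.sense();from scipy.spatial.transform import Rotation as Ro
q=s['ee_rot'];print(Ro.from_quat([*q[1:],q[0]]).as_matrix())
```

```text
(array([5.23627997e+02, 2.00935138e+02, 1.09536564e-01]), array([-0.7, -0.1,  0.1,  0.9,  1. ,  0.3, -2. ,  2.5,  0.5,  1.3,  1.5,
        0.1,  0.5,  0.4, -0.4,  0.6, -0.5,  0.2]))
[680.27892613  21.75274633   1.62139166] [-1.4 -1.3 -0.3 -1.   0.3 -1.2 -0.7 -1.2 -0.5 -0.3  0.3  0.1  0.4 -4.5
 -1.   0.7 -3.  -0.5  0.1 -0.7  1.2  0.7 -0.8  1.  -1.4  1.4]
[[-9.66693873e-01  2.55935077e-01 -4.39742249e-04]
 [ 2.55935368e-01  9.66693532e-01 -8.38385296e-04]
 [ 2.10523783e-04 -9.23007523e-04 -9.99999552e-01]]
```

```bash
cat >> h.py <<'E'
def tri(obs):
    A=[];b=[]
    for f,u,v in obs:
        c=np.load('pics/'+f+'.npz');R=c['R'];o=-R.T@c['t'];d=R.T@np.array([(u-c['cx'])/c['fx'],(v-c['cy'])/c['fy'],1]);d/=np.linalg.norm(d)
        P=np.eye(3)-np.outer(d,d);A.append(P);b.append(P@o)
    A=np.vstack(A);b=np.hstack(b);x=np.linalg.lstsq(A,b,rcond=None)[0];return x.round(),np.linalg.norm(A@x-b).round()
E
python3 - <<'E'
from h import *
for n,a,b in(('base',(228,275),(428,245)),('elbow',(236,100),(470,105)),('elbow?',(236,100),(480,80)),('head',(440,60),(545,15)),('mid',(300,50),(510,55))):
    print(n,tri([('scene0.png',*a),('side0.png',*b)]))
print(ray('scene0.png',228,290,0),ray('side0.png',425,262,0))
a=cv2.imread('pics/side0.png')[0:280,380:640];b=cv2.imread('pics/scene0.png')[0:320,190:400]
b=cv2.resize(b,(0,0),fx=1.8,fy=1.8,interpolation=2);a=cv2.resize(a,(0,0),fx=1.6,fy=1.6,interpolation=2)
o=np.zeros((576,800,3),np.uint8);o[:a.shape[0],:a.shape[1]]=a;o[:b.shape[0],420:420+b.shape[1]]=b
cv2.imwrite('pics/c3.png',o)
E
```

```text
base (array([251.,  53.,  37.]), np.float64(22.0))
elbow (array([232.,  -4., 416.]), np.float64(15.0))
elbow? (array([211., -42., 446.]), np.float64(15.0))
head (array([  98., -409.,  558.]), np.float64(1.0))
mid (array([ 172., -186.,  511.]), np.float64(33.0))
[226.72291967  48.32509271   0.        ] [262.78893221  63.35499893   0.        ]
```

View pics/c3.png

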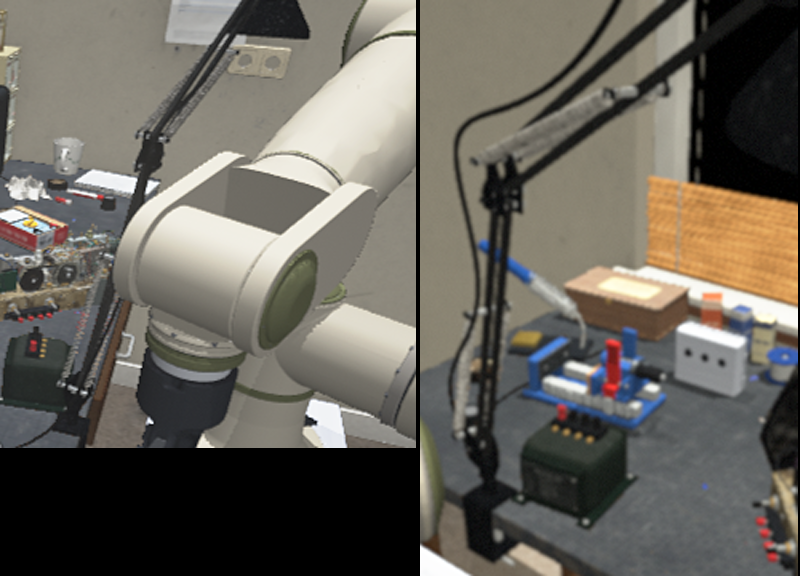

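Vise origin is about (524, 201) with yaw 0.11, and the box is about (680, 22) with its length along y. The lamp post near x≈230–250 is clear of the arm if I sweep high. I'll stop over the vise to look at it.

```bash
python3 -m creep '[[[15.8,-14.7,0,0,0,-14.5],[15.8,-14.7,0,0,0,-14.5],[15.8,-14.7,0,0,0,-14.5],[15.8,-14.7,0,0,0,-14.5],[15.8,-14.7,0,0,0,-14.5],[15.8,-14.7,0,0,0,-14.5],[15.8,-14.7,0,0,0,-14.5],[15.8,-14.7,0,0,0,-14.5],[15.8,-14.7,0,0,0,-14.5],[15.8,-14.7,0,0,0,-14.5],[15.8,-14.7,0,0,0,-14.5],[15.8,-14.7,0,0,0,-14.5],[15.8,-14.7,0,0,0,-14.5],[15.8,-14.7,0,0,0,-14.5],[15.8,-14.7,0,0,0,-14.5],[15.8,-14.7,0,0,0,-14.5],[15.8,-14.7,0,0,0,-14.5],[15.8,-14.7,0,0,0,-14.5]]]' 85
python3 - <<'E'
from h import *
c=cap('wrist','w1.png');print(-c['R'].T@c['t'],c['R'][2])
s=ctrl.sense();print(s['eef_pos'],s['joints'],s['time_s'])
cv2.imwrite('pics/w1b.png',cv2.resize(cv2.imread('pics/w1.png'),(800,500),interpolation=2))
E
```

```text
time_s: 1.65
eef_pos: [528.7, 141.0, 304.2]
ee_rot: [0.0, 0.69, 0.724, 0.0]
force: [-0.1, -0.3, 0.0]
grip_width: 0.999
grip_force: 0.0
[525.0256936  213.49696496 373.08483009] [ 0.01412172 -0.28393253 -0.95874027]
[528.78758976 140.92229173 304.18894076] [ 4.62650077e-02  3.61676097e-01  1.42941067e+00  8.89918259e-05
  1.35014589e+00 -1.86267973e-03] 1.7
```

View pics/w1b.png

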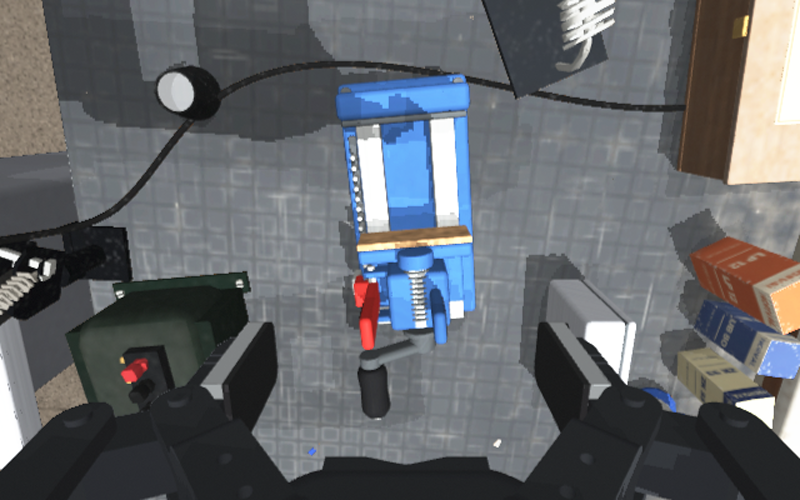

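The wrist view shows the vise with the fixed jaw at the top (337–468, 75–120), the cork jaw at (358–471, 240), the lever at (368,310) and the post at (440,308). The knob is at (373,392) on the −x side and the box is on the right at (590,320).

Run:
```python
from fit import *
W=lambda u,v:('w1.png',u/1.25,v/1.25)
v=[(W(337,95),(-42,22,66)),(W(467,78),(42,22,66)),(W(343,124),(-42,0,66)),(W(467,115),(42,0,66)),(W(474,310),(50,-169,12))]
old=[(S(230,425),(50,31,0)),(S(362,447),(-50,31,0)),(S(238,343),(42,22,66)),(S(364,356),(-42,22,66)),
(C(325,385),(-50,-169,6)),(C(403,308),(50,-169,12)),(C(52,300),(-50,31,6)),(C(70,213),(-42,22,66)),(C(150,164),(42,22,66))]
print(fit(v,[520,200,.1]));p,r=fit(v+old,[520,200,.1]);print(p,r)
p=fit(v,[520,200,.1])[0]
np.save('vise.npy',p)
R=np.array([[np.cos(p[2]),-np.sin(p[2])],[np.sin(p[2]),np.cos(p[2])]])
def V(u,v,z):
    q=ray('w1.png',u/1.25,v/1.25,z);return R.T@(q[:2]-p[:2])
print('cork top',V(358,250,66),V(472,240,66),'cork low',V(358,236,31),V(470,228,31))
print('post top',V(440,318,126),V(440,345,126),'lever top',V(366,350,126))
for z in(60,75,90,105,117):print('knob',z,V(373,392,z))
def P(x,y,z):
    q=p[:2]+R@[x,y];return np.array(proj('w1.png',[*q,z]))*1.25
print('bars',P(-28,0,30),P(28,0,30),P(-28,-165,30))
bx=[680.3,21.75]
print('box',[np.array(proj('w1.png',[680.3+a,21.75+b,z]))*1.25 for a,b,z in((-18,55,90),(18,55,90),(-18,55,0))])
```

```text
(array([5.24452074e+02, 2.10716255e+02, 1.24807239e-01]), array([ 0.6, -4.4, -0.6,  0.9, -1.1,  0.2,  0.3, -0.5,  0.8,  1.4]))
[5.24440316e+02 2.09329378e+02 1.35499122e-01] [ 0.3 -2.  -1.1  2.2 -1.1  2.5  0.1  0.7  2.3  2.  -2.3  2.1 -1.   2.6
 -0.7  2.4 -3.2  4.1 -0.6 -0.6 -0.5 -1.7 -1.3 -0.4 -2.2 -0.2 -2.9 -0.7]
cork top [-40.37226719 -88.16024137] [ 42.201445  -86.8629092] cork low [-43.84124004 -86.87620114] [ 45.64663974 -87.0376342 ]
post top [  13.02870141 -117.36943842] [  12.0478499  -135.75529018] lever top [ -34.22639353 -135.75118461]
knob 60 [ -41.78128173 -211.38730689]
knob 75 [ -39.73567356 -201.13090218]
knob 90 [ -37.69006539 -190.87449747]
knob 105 [ -35.64445723 -180.61809275]
knob 117 [ -34.00797069 -172.41296898]
bars [366.96221743 121.85108302] [442.03819331 115.94445888] [386.35815134 322.75653807]
box [array([590.51688856, 327.37913828]), array([641.19345758, 329.65988262]), array([550.42660905, 281.39839396])]
```

```bash
python3 -m creep '[[[6,-4.7,0,0,0,0],[6,-4.7,0,0,0,0],[6,-4.7,0,0,0,0],[6,-4.7,0,0,0,0],[6,-4.7,-3.6,0,0,0],[6,-4.7,-3.6,0,0,0],[6,-4.7,-3.6,0,0,0],[6,-4.7,-3.6,0,0,0],[6,-4.7,-3.6,0,0,0],[6,-4.7,-3.6,0,0,0]]]'
cat > ov.py <<'E'
from h import *
def box3(p,x0,x1,y0,y1,z0,z1):
    c,s=np.cos(p[2]),np.sin(p[2])
    P=[[p[0]+c*x-s*y,p[1]+s*x+c*y,z] for z in(z0,z1) for x,y in((x0,y0),(x1,y0),(x1,y1),(x0,y1))]
    return P,[(i,(i+1)%4) for i in range(4)]+[(4+i,4+(i+1)%4) for i in range(4)]+[(i,i+4) for i in range(4)]
def draw(f,img,crop,k,p,ext,col):
    P,E=box3(p,*ext);q=[(np.array(proj(f,X))-crop)*k for X in P]
    for a,b in E:cv2.line(img,tuple(int(round(t)) for t in q[a]),tuple(int(round(t)) for t in q[b]),col,1,cv2.LINE_AA)
def crop(f,x0,y0,w,h,k):return cv2.resize(cv2.imread('pics/'+f)[y0:y0+h,x0:x0+w],(0,0),fx=k,fy=k,interpolation=cv2.INTER_CUBIC)
E
python3 - <<'E'
from ov import *
c=cap('wrist','w2.png');print(-c['R'].T@c['t'],ctrl.sense()['eef_pos'])
a=crop('w1.png',255,45,140,130,3);J=(-42,42,0,22,12,66)
draw('w1.png',a,(255,45),3,(524.4,210.7,.125),J,(0,255,255))
draw('w1.png',a,(255,45),3,(523.6,200.9,.11),J,(0,0,255))
b=crop('w2.png',160,0,340,400,1.45)
draw('w2.png',b,(160,0),1.45,(680.3,21.75,1.621),(-55,55,-18,18,0,90),(0,0,255))
o=np.zeros((590,800,3),np.uint8);o[:390,:300]=a[:,:300];o[:580,305:305+493]=b
cv2.imwrite('pics/o2.png',o)
E
```

```text
time_s: 2.53
eef_pos: [679.7, 23.4, 217.3]
ee_rot: [0.002, 0.69, 0.724, 0.001]
force: [1.1, -0.3, 0.6]
grip_width: 0.994
grip_force: 0.0
[675.79336571  95.9309491  286.19278847] [679.71552368  23.31086391 217.2711298 ]
```

View pics/o2.png

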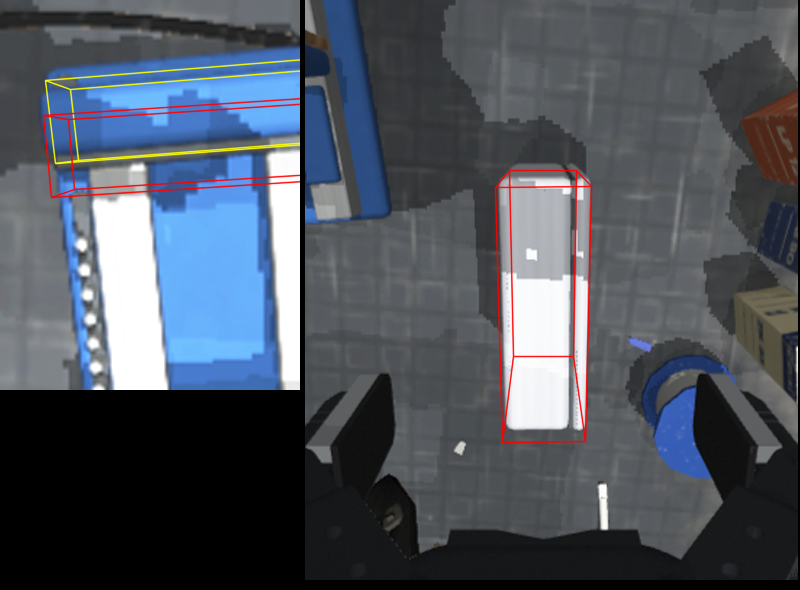

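The overlay shows the box fits in x. In y its true centre is about 4 mm further, at (680, 25.7). The vise matches the yellow hypothesis (y≈210). I'll grasp now, with the fingertips staying above the reel's height.

```bash
python3 - <<'E'
from h import *
print(ray('w2.png',422,283,39),ray('w2.png',160+295/1.45,485/1.45,5))
E
python3 -m creep '[[[0.04,0.12,-2,0,0,0],[0.04,0.12,-3,0,0,0],[0.04,0.12,-3.8,0,0,0],[0.04,0.12,-3.8,0,0,0],[0.04,0.12,-3.8,0,0,0],[0.04,0.12,-3.8,0,0,0]]]'; python3 -m creep '[[[0,0,0,0,0,0],[0,0,0,0,0,0],[0,0,0,0,0,0],[0,0,0,0,0,0],[0,0,0,0,0,0],[0,0,0,0,0,0],[0,0,0,0,0,0],[0,0,0,0,0,0],[0,0,0,0,0,0],[0,0,0,0,0,0]]]' 25 45
```

```text
[760.45764551 -43.97650591  39.        ] [ 724.20972668 -119.63414358    5.        ]
time_s: 3.08
eef_pos: [681.4, 25.6, 122.2]
ee_rot: [0.002, 0.69, 0.724, 0.001]
force: [-0.5, -0.0, 0.2]
grip_width: 0.995
grip_force: 0.0
time_s: 3.92
eef_pos: [680.7, 25.5, 119.7]
ee_rot: [0.0, 0.69, 0.723, 0.0]
force: [-0.3, -0.8, 4.9]
grip_width: 0.414
grip_force: 47.0
```

```bash
python3 -m creep '[[[0,0,1,0,0,0],[0,0,2.5,0,0,0],[0,0,4,0,0,0],[-1,1,5.5,0,0,1.4],[-2,2,7,0,0,2.8],[-3.2,3.2,7,0,0,4.2],[-4.2,4.2,7,0,0,5.6],[-5,5,7,0,0,7],[-6,5.8,7,0,0,8.4],[-6,5.8,7,0,0,9.8],[-6,5.8,7,0,0,11.2],[-6,5.8,7,0,0,12.6],[-6,5.8,7,0,0,14],[-6,5.8,6,0,0,15.4],[-6,5.8,5,0,0,16.8],[-6,5.8,4,0,0,18.2],[-6,5.8,3.8,0,0,18.9],[-6,5.8,3.8,0,0,18.9],[-6,5.8,3.8,0,0,18.9],[-6,5.8,3.8,0,0,18.9]]]'; python3 -m creep '[[[0,0,0,0,0,0],[0,0,0,0,0,0],[0,0,0,0,0,0]]]';python3 - <<'E'
from ov import *
c=cap('wrist','w3.png');s=ctrl.sense();print(-c['R'].T@c['t'],s['eef_pos'],s['ee_rot'],s['joints'])
a=crop('w3.png',100,20,440,330,1.8)
P=(524.4,210.7,.125)
for e in((-42,42,0,22,12,66),(-50,50,-169,31,0,12),(-37,-19,-165,0,12,30),(19,37,-165,0,12,30)):draw('w3.png',a,(100,20),1.8,P,e,(0,255,255))
e=s['eef_pos'];draw('w3.png',a,(100,20),1.8,(e[0],e[1],.125),(-55,55,-18,18,e[2]-119,e[2]-29),(0,0,255))
cv2.imwrite('pics/o3.png',a)
E
```

```text
time_s: 5.58
eef_pos: [530.7, 170.6, 214.7]
ee_rot: [0.001, -0.062, 0.998, 0.0]
force: [0.5, 0.5, -2.9]
grip_width: 0.412
grip_force: 46.6
time_s: 5.83
eef_pos: [530.5, 170.5, 214.4]
ee_rot: [0.0, -0.062, 0.998, -0.0]
force: [0.7, -0.6, -2.2]
grip_width: 0.418
grip_force: 46.7
[458.07159365 161.28354412 283.25699185] [530.4314035  170.52782212 214.27371254] [ 3.11886084e-04 -6.23140099e-02  9.98056545e-01  2.12887593e-05] [ 1.00766664e-01  4.65616226e-01  1.52174880e+00  2.03357083e-05
  1.15360268e+00 -1.59474672e+00]
```

View pics/o3.png

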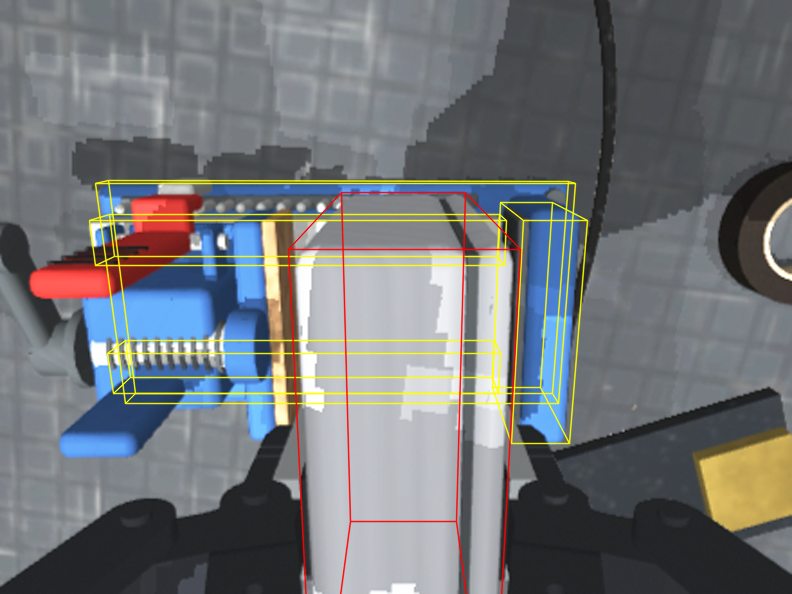

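The box is held straight in the gripper and matches its overlay. The vise reads about 4–5 mm lower in y (around 206) in this view. I'll get the yaw numerically from the colour edges.

Run:
```python
from h import *
im=cv2.imread('pics/w3.png');h=cv2.cvtColor(im,cv2.COLOR_BGR2HSV)
blue=(h[...,0]>100)&(h[...,0]<118)&(h[...,1]>150);br=(h[...,0]<22)&(h[...,1]>80)&(h[...,2]>60)
for v in range(124,268,8):
    b=np.where(blue[v,360:440])[0]+360;c=np.where(br[v,230:275])[0]+230
    print(v,(b.min(),b.max()) if len(b) else None,(c.min(),c.max(),len(c)) if len(c) else None)
```

```text
124 (np.int64(360), np.int64(414)) None
132 (np.int64(366), np.int64(407)) None
140 (np.int64(378), np.int64(420)) (np.int64(251), np.int64(261), 11)
148 (np.int64(394), np.int64(420)) (np.int64(251), np.int64(261), 11)
156 (np.int64(394), np.int64(420)) (np.int64(246), np.int64(262), 11)
164 (np.int64(394), np.int64(419)) (np.int64(253), np.int64(262), 10)
172 (np.int64(393), np.int64(418)) (np.int64(254), np.int64(262), 9)
180 (np.int64(393), np.int64(418)) (np.int64(255), np.int64(263), 9)
188 (np.int64(392), np.int64(418)) (np.int64(249), np.int64(263), 15)
196 (np.int64(392), np.int64(417)) (np.int64(249), np.int64(264), 16)
204 (np.int64(392), np.int64(416)) (np.int64(250), np.int64(264), 15)
212 (np.int64(391), np.int64(416)) (np.int64(251), np.int64(264), 14)
220 (np.int64(391), np.int64(415)) (np.int64(251), np.int64(265), 14)
228 (np.int64(390), np.int64(415)) (np.int64(252), np.int64(265), 11)
236 (np.int64(390), np.int64(414)) (np.int64(258), np.int64(266), 9)
244 (np.int64(390), np.int64(414)) (np.int64(258), np.int64(266), 9)
252 (np.int64(389), np.int64(413)) (np.int64(260), np.int64(262), 3)
260 (np.int64(401), np.int64(412)) None
```

Run:
```python
from h import *
f='w3.png'
for n,pts in(('outer',((420.5,148),(416.5,204),(413.5,252))),('face',((391.5,212),(389,252)))):
    q=[ray(f,u,v,66)[:2] for u,v in pts];d=q[-1]-q[0];print(n,q,'yaw',np.arctan2(d[1],d[0]))
for z in(66,):
    q=[ray(f,u,v,z)[:2] for u,v in((262.5,148),(265,204),(267,244))];d=q[-1]-q[0];print('cork',q,'yaw',np.arctan2(d[1],d[0]))
# w1 edges numerically
f='w1.png';im=cv2.imread('pics/w1.png');h=cv2.cvtColor(im,cv2.COLOR_BGR2HSV)
br=(h[...,0]<22)&(h[...,1]>80)&(h[...,2]>60);blue=(h[...,0]>100)&(h[...,0]<118)&(h[...,1]>130)
for u in range(280,378,12):
    c=np.where(br[170:215,u])[0]+170;b=np.where(blue[50:110,u])[0]+50
    print(u,(c.min(),c.max()) if len(c) else None,(b.min(),b.max()) if len(b) else None)
```

```text
outer [array([483.89464334, 224.43305119]), array([519.69448457, 229.19391324]), array([553.16946889, 233.93574209])] yaw 0.13632299881749957
face [array([527.06467931, 214.20363851]), array([555.21805179, 217.62388172])] yaw 0.12089366407137786
cork [array([496.03493913, 128.17202051]), array([531.86285657, 132.50039981]), array([559.59596793, 135.99446635])] yaw 0.12245408318770462
280 None (np.int64(67), np.int64(108))
292 (np.int64(187), np.int64(195)) (np.int64(66), np.int64(94))
304 (np.int64(186), np.int64(194)) (np.int64(65), np.int64(93))
316 (np.int64(185), np.int64(198)) (np.int64(64), np.int64(109))
328 (np.int64(184), np.int64(197)) (np.int64(63), np.int64(109))
340 (np.int64(183), np.int64(196)) (np.int64(62), np.int64(109))
352 (np.int64(182), np.int64(190)) (np.int64(61), np.int64(89))
364 (np.int64(181), np.int64(189)) (np.int64(59), np.int64(109))
376 None None
```

Vise origin is about (524.4, 207.5) with yaw 0.125. The carriage is at about 8 mm and the crank at about 0.55 rad. I'll lower the box at vise y = −21.

```bash
python3 -m creep '[[[-0.13,0.65,0,0,0,0],[-0.13,0.65,-0.5,0,0,0],[-0.13,0.65,-1.2,0,0,0],[-0.13,0.65,-2,0,0,0],[-0.13,0.65,-2.3,0,0,0],[-0.13,0.65,-2.5,0,0,0],[-0.13,0.65,-2.58,0,0,0],[-0.13,0.65,-2.58,0,0,0],[-0.13,0.65,-2.58,0,0,0],[-0.13,0.65,-2.58,0,0,0]]]'
```

```text
time_s: 6.72
eef_pos: [527.5, 186.8, 150.1]
ee_rot: [0.001, -0.063, 0.998, 0.0]
force: [-1.1, -0.7, -3.1]
grip_width: 0.413
grip_force: 46.9
```

```bash
python3 -m creep '[[[0,0,-0.04,0,0,0],[0,0,-0.06,0,0,0],[0,0,-0.06,0,0,0]]]'; python3 -m creep '[[[0,0,0,0,0,0],[0,0,0,0,0,0],[0,0,0,0,0,0],[0,0,0,0,0,0]]]' 60;  python3 -m creep '[[[0,0,1,0,0,0],[0,0,2,0,0,0],[0,0,3.5,0,0,0],[0,0,5,0,0,0],[0,0,6,0,0,0],[0,0,6,0,0,0],[0,0,6,0,0,0]]]' 60
python3 - <<'E'
from ov import *
c=cap('wrist','w4.png');cs=cap('side','side4.png');s=ctrl.sense();print(s['eef_pos'])
a=crop('w4.png',150,40,300,320,1.8)
b=crop('side4.png',270,185,80,90,3.2)
P=(524.4,207.5,.125)
for f,i,o,k in(('w4.png',a,(150,40),1.8),('side4.png',b,(270,185),3.2)):
    draw(f,i,o,k,P,(-42,42,0,22,12,66),(0,255,255));draw(f,i,o,k,(527,186.7,.125),(-55,55,-18,18,30,120),(0,0,255))
o=np.zeros((580,800,3),np.uint8);o[:576,:540]=a;o[:288,544:800]=b
cv2.imwrite('pics/o4.png',o)
E
```

```text
time_s: 6.97
eef_pos: [527.6, 186.8, 149.6]
ee_rot: [0.001, -0.063, 0.998, 0.0]
force: [-3.6, -0.9, 10.0]
grip_width: 0.418
grip_force: 48.3
time_s: 7.3
eef_pos: [527.2, 186.8, 148.0]
ee_rot: [0.0, -0.063, 0.998, 0.0]
force: [-0.5, -0.1, -0.6]
grip_width: 0.703
grip_force: 0.0
time_s: 7.88
eef_pos: [527.3, 186.8, 298.8]
ee_rot: [0.001, -0.063, 0.998, 0.0]
force: [1.1, -0.6, -0.7]
grip_width: 0.702
grip_force: 0.0
[526.79421026 186.69245768 296.53769912]
```

View pics/o4.png

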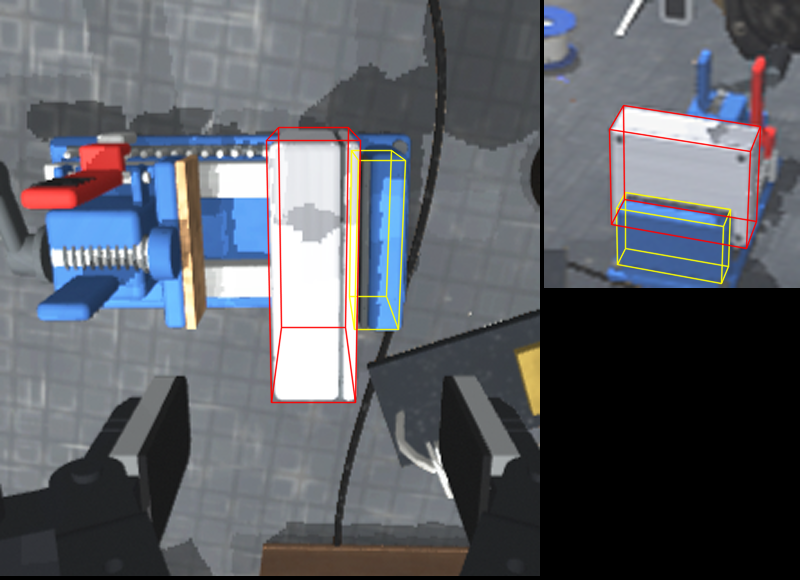

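The overlays for the box and the fixed jaw both match the image. The box stands flat, about 3 mm from the fixed jaw and centred. Next I'll work out where the grip is.

Run:
```python
from h import *
R=np.array([[np.cos(.125),-np.sin(.125)],[np.sin(.125),np.cos(.125)]])
im=cv2.imread('pics/w4.png');h=cv2.cvtColor(im,cv2.COLOR_BGR2HSV)
for n,m,(y0,y1,x0,x1) in(('red',((h[...,0]<6)|(h[...,0]>174))&(h[...,1]>150),(110,165,155,225)),('blue',(h[...,0]>100)&(h[...,0]<118)&(h[...,1]>130),(185,225,160,200))):
    ys,xs=np.where(m[y0:y1,x0:x1]);xs+=x0;ys+=y0;i=xs<xs.min()+6
    print(n,xs.min(),ys[i].min(),ys[i].max(),ys.max())
    for u,v in((xs.min(),ys[i].min()),(xs.min(),ys[i].max()+1)):
        print((R.T@(ray('w4.png',u,v,126)[:2]-[524.4,207.5])).round(1))
for y in(-122,-120,-124):print(y,np.array([524.4,207.5])+R@[-3,y])
```

```text
red 162 144 155 155
[ -37.8 -131. ]
[ -29.5 -132.1]
blue 171 206 217 217
[   6.6 -130.4]
[  15.7 -131.5]
-122 [536.63372447  86.0778604 ]
-120 [536.384375    88.06225573]
-124 [536.88307394  84.09346506]
```

Run:
```python
from h import *
for f,rng,axis in(('w1.png',range(104,186,8),0),('w4.png',range(262,298,5),1)):
    im=cv2.imread('pics/'+f);h=cv2.cvtColor(im,cv2.COLOR_BGR2HSV);m=(h[...,1]<60)&(h[...,2]>110)
    L=[[],[]]
    for k in rng:
        line=m[k,275:380] if axis==0 else m[110:210,k]
        o=275 if axis==0 else 110
        d=np.diff(np.r_[0,line.astype(int),0]);a=np.where(d>0)[0];b=np.where(d<0)[0]
        seg=[(x+o,y+o) for x,y in zip(a,b) if y-x>9];
        if len(seg)>=2:
            seg=sorted(sorted(seg,key=lambda s:s[0]-s[1])[:2])
            for i in(0,1):
                c=(seg[i][0]+seg[i][1]-1)/2;q=ray(f,c,k,30) if axis==0 else ray(f,k,c,30);L[i].append([*q[:2],seg[i][1]-seg[i][0]])
    for l in L:
        l=np.array(l);p=np.polyfit(l[:,1],l[:,0],1);print(f,len(l),'yaw',-np.arctan(p[0]),'x at y=200,90',np.polyval(p,[200,90]).round(1),l[:,2])
```

```text
w1.png 10 yaw 0.1497025004002603 x at y=200,90 [496.2 512.8] [19. 26. 19. 20. 25. 19. 19. 19. 19. 19.]
w1.png 10 yaw 0.13377318756827655 x at y=200,90 [553.1 567.9] [20. 20. 19. 20. 19. 19. 19. 18. 19. 18.]
w4.png 7 yaw 0.13672441604465305 x at y=200,90 [496.1 511.3] [20. 20. 20. 20. 20. 20. 21.]
w4.png 7 yaw 0.1481062525448729 x at y=200,90 [550.2 566.6] [20. 20. 20. 20. 21. 21. 21.]
```

The post and lever positions show that release_grip sits about 5 mm to −x of the vise's axis, at world (534.3, 87.5). I'll move over it, turn, and descend with the gripper open.

```bash
python3 -m creep '[[[0.3,-1,0,0,0,-1.4],[0.3,-2.4,0,0,0,-2.8],[0.3,-4,0,0,0,-4.2],[0.3,-4,0,0,0,-5.6],[0.3,-4,0,0,0,-7],[0.3,-4,0,0,0,-8.4],[0.3,-4,0,0,0,-9.8],[0.3,-4,0,0,0,-11.2],[0.3,-4,0,0,0,-12.6],[0.3,-4,-0.5,0,0,-14],[0.3,-4,-1,0,0,-15.4],[0.3,-4,-1.8,0,0,-16.8],[0.3,-4,-2.6,0,0,-17.9],[0.3,-4,-2.8,0,0,-17.9],[0.3,-4,-2.8,0,0,-17.9],[0.3,-4,-2.8,0,0,-17.9]]]' 85
python3 - <<'E'
from h import *
c=cap('wrist','w5.png');s=ctrl.sense();print(s['eef_pos'],s['grip_width'])
im=cv2.imread('pics/w5.png');h=cv2.cvtColor(im,cv2.COLOR_BGR2HSV)
red=((h[...,0]<6)|(h[...,0]>174))&(h[...,1]>150);blue=(h[...,0]>100)&(h[...,0]<118)&(h[...,1]>130)
from scipy.spatial.transform import Rotation as Ro
q=s['ee_rot'];T=Ro.from_quat([*q[1:],q[0]]).as_matrix()
print('yaw',np.arctan2(T[1,1],T[0,1]),'grasp center px at z126',proj('w5.png',[*s['eef_pos'][:2],126]))
for v in range(200,345,8):
    o=[]
    for m in(red,blue):
        d=np.diff(np.r_[0,m[v,200:440].astype(int),0]);o.append([(a+200,b+200) for a,b in zip(np.where(d>0)[0],np.where(d<0)[0]) if b-a>4])
    print(v,o)
E
```

```text
time_s: 9.32
eef_pos: [534.7, 86.8, 228.0]
ee_rot: [-0.0, 0.657, 0.754, -0.0]
force: [0.3, 0.1, 0.5]
grip_width: 0.993
grip_force: 0.0
[534.9153298   86.75325223 228.58436128] 0.9987128543374949
yaw 0.1362337231680806 grasp center px at z126 [324.9497867259193, 237.63376238372524]
200 [[(np.int64(264), np.int64(290))], [(np.int64(291), np.int64(328)), (np.int64(341), np.int64(390))]]
208 [[(np.int64(264), np.int64(270)), (np.int64(271), np.int64(291))], [(np.int64(292), np.int64(325)), (np.int64(343), np.int64(361)), (np.int64(362), np.int64(389))]]
216 [[(np.int64(267), np.int64(289))], [(np.int64(290), np.int64(327)), (np.int64(340), np.int64(364)), (np.int64(365), np.int64(389))]]
224 [[(np.int64(264), np.int64(287))], [(np.int64(289), np.int64(328)), (np.int64(340), np.int64(366)), (np.int64(378), np.int64(389))]]
232 [[(np.int64(264), np.int64(284))], [(np.int64(301), np.int64(325)), (np.int64(343), np.int64(366)), (np.int64(377), np.int64(387))]]
240 [[(np.int64(265), np.int64(283))], [(np.int64(303), np.int64(326)), (np.int64(340), np.int64(366))]]
248 [[(np.int64(265), np.int64(280))], [(np.int64(350), np.int64(365))]]
256 [[(np.int64(269), np.int64(275))], [(np.int64(354), np.int64(362))]]
264 [[], []]
272 [[], []]
280 [[], []]
288 [[], []]
296 [[], []]
304 [[], []]
312 [[], []]
320 [[], []]
328 [[], []]
336 [[], []]
344 [[], []]
```

The grasp centre matches the lever and post within about 1 mm. Next: descend and squeeze.

```bash
python3 -m creep '[[[0,0,-1.3,0,0,0],[0,0,-2.5,0,0,0],[0,0,-2.5,0,0,0],[0,0,-2.5,0,0,0],[0,0,-2.5,0,0,0]]]'; python3 -m creep '[[[0,0,0,0,0,0],[0,0,0,0,0,0],[0,0,0,0,0,0],[0,0,0,0,0,0],[0,0,0,0,0,0],[0,0,0,0,0,0],[0,0,0,0,0,0],[0,0,0,0,0,0]]]' 38 35
```

```text
time_s: 9.78
eef_pos: [535.5, 86.7, 167.5]
ee_rot: [0.001, 0.658, 0.753, 0.001]
force: [0.3, 0.2, 0.6]
grip_width: 0.996
grip_force: 0.0
time_s: 10.45
eef_pos: [534.6, 86.8, 167.0]
ee_rot: [0.0, 0.658, 0.753, -0.0]
force: [-3.7, 0.7, 9.4]
grip_width: 0.508
grip_force: 38.0
```

```bash
python3 -m creep '[[[-0.027,0.2,0,0,0,0],[-0.054,0.4,0,0,0,0],[-0.081,0.6,0,0,0,0],[-0.108,0.8,0,0,0,0],[-0.135,1,0,0,0,0],[-0.162,1.2,0,0,0,0],[-0.189,1.4,0,0,0,0],[-0.189,1.4,0,0,0,0],[-0.189,1.4,0,0,0,0]]]'; python3 -m creep '[[[-0.01,0.08,0,0,0,0],[-0.02,0.16,0,0,0,0],[-0.02,0.16,0,0,0,0],[-0.02,0.16,0,0,0,0]]]'; python3 -m creep '[[[-0.01,0.08,0,0,0,0],[-0.01,0.08,0,0,0,0],[-0.01,0.08,0,0,0,0]]]'
```

```text
time_s: 11.2
eef_pos: [529.8, 122.2, 167.0]
ee_rot: [-0.0, 0.658, 0.753, 0.0]
force: [-2.3, 1.7, 8.8]
grip_width: 0.51
grip_force: 38.4
time_s: 11.53
eef_pos: [529.4, 125.8, 167.0]
ee_rot: [0.0, 0.658, 0.753, -0.0]
force: [-2.2, -0.7, 9.0]
grip_width: 0.508
grip_force: 38.1
time_s: 11.78
eef_pos: [529.1, 127.7, 167.0]
ee_rot: [0.0, 0.658, 0.753, -0.0]
force: [-3.2, -1.5, 9.1]
grip_width: 0.509
grip_force: 38.0
```

```bash
python3 -m creep '[[[-0.01,0.08,0,0,0,0],[-0.01,0.08,0,0,0,0],[-0.01,0.08,0,0,0,0]]]'; python3 -m creep '[[[-0.005,0.04,0,0,0,0],[-0.005,0.04,0,0,0,0],[-0.005,0.04,0,0,0,0]]]'; python3 -m creep '[[[-0.005,0.04,0,0,0,0],[-0.005,0.04,0,0,0,0],[-0.005,0.04,0,0,0,0]]]'
```

```text
time_s: 12.03
eef_pos: [528.9, 129.6, 167.0]
ee_rot: [0.0, 0.658, 0.753, -0.0]
force: [-2.7, -2.2, 8.3]
grip_width: 0.505
grip_force: 37.9
time_s: 12.28
eef_pos: [528.8, 130.4, 167.0]
ee_rot: [0.0, 0.658, 0.753, -0.0]
force: [-3.5, -3.9, 9.5]
grip_width: 0.508
grip_force: 37.8
time_s: 12.53
eef_pos: [528.7, 131.3, 167.0]
ee_rot: [0.0, 0.658, 0.753, -0.0]
force: [-2.5, -3.8, 9.9]
grip_width: 0.507
grip_force: 37.7
```

```bash
for i in 1 2; do :; done; python3 -m creep '[[[-0.005,0.04,0,0,0,0],[-0.005,0.04,0,0,0,0],[-0.005,0.04,0,0,0,0]]]'; python3 -m creep '[[[-0.005,0.04,0,0,0,0],[-0.005,0.04,0,0,0,0],[-0.005,0.04,0,0,0,0]]]'
```

```text
time_s: 12.78
eef_pos: [528.5, 132.3, 167.1]
ee_rot: [0.0, 0.658, 0.753, -0.0]
force: [-2.3, -3.8, 8.8]
grip_width: 0.507
grip_force: 37.7
time_s: 13.03
eef_pos: [528.4, 133.3, 167.0]
ee_rot: [0.0, 0.658, 0.753, -0.0]
force: [-3.8, -3.1, 8.9]
grip_width: 0.51
grip_force: 37.7
```

```bash
python3 - <<'E'
from ov import *
cap('side','side6.png');cap('wrist','w6.png')
E
python3 -m creep '[[[-0.005,0.04,0,0,0,0],[-0.005,0.04,0,0,0,0],[-0.005,0.04,0,0,0,0]]]'
```

```text
time_s: 13.38
eef_pos: [528.3, 134.1, 167.0]
ee_rot: [0.001, 0.658, 0.753, -0.001]
force: [-3.2, -5.3, 9.2]
grip_width: 0.504
grip_force: 37.5
```

```bash
python3 -m creep '[[[-0.005,0.04,0,0,0,0],[-0.005,0.04,0,0,0,0],[-0.005,0.04,0,0,0,0]]]'; python3 -m creep '[[[-0.003,0.02,0,0,0,0],[-0.003,0.02,0,0,0,0],[-0.003,0.02,0,0,0,0]]]'
```

```text
time_s: 13.63
eef_pos: [528.3, 134.5, 167.1]
ee_rot: [0.001, 0.658, 0.753, -0.001]
force: [-3.7, -9.6, 9.6]
grip_width: 0.505
grip_force: 37.2
time_s: 13.88
eef_pos: [528.3, 134.6, 167.0]
ee_rot: [0.001, 0.658, 0.753, -0.001]
force: [-3.0, -11.3, 9.9]
grip_width: 0.508
grip_force: 37.1
```

The jaw, box and fixed jaw are in contact: about 11 N and the motion stopped. I'll release the lever and rise.

```bash
python3 -m creep '[[[0,0,0,0,0,0],[0,0,0,0,0,0],[0,0,0,0,0,0],[0,0,0,0,0,0],[0,0,0,0,0,0]]]' 85; python3 -m creep '[[[0,0,1,0,0,0],[0,0,2.4,0,0,0],[0,-1,3.6,0,0,0],[0,-2,4,0,0,0],[0,-2,4,0,0,0],[0,-2,4,0,0,0],[0,-2,4,0,0,0]]]';  python3 - <<'E'
from ov import *
c=cap('wrist','w7.png');s=ctrl.sense();print(s['eef_pos'])
P=(523.5,208.5,.135)
a=crop('w7.png',170,40,300,330,1.75);print(a.shape)
for e in((-42,42,0,22,12,66),(-55,55,-36,0,30,120)):draw('w7.png',a,(170,40),1.75,P,e,(0,255,255))
cv2.imwrite('pics/o7.png',a)
im=cv2.imread('pics/w7.png');h=cv2.cvtColor(im,cv2.COLOR_BGR2HSV)
R=np.array([[np.cos(P[2]),-np.sin(P[2])],[np.sin(P[2]),np.cos(P[2])]])
for th in(0,.2,.4,.6,.8,1,1.2):
    q=np.array(P[:2])+R@[-42*np.cos(th),-76-61];print(th,np.array(proj('w7.png',[*q,75+42*np.sin(th)])).round())
E
```

```text
time_s: 14.3
eef_pos: [528.4, 136.4, 165.9]
ee_rot: [0.0, 0.658, 0.753, 0.0]
force: [-0.1, 0.4, 0.3]
grip_width: 0.994
grip_force: 0.0
time_s: 14.88
eef_pos: [527.8, 86.7, 264.8]
ee_rot: [-0.0, 0.658, 0.753, -0.0]
force: [0.4, 0.5, -0.1]
grip_width: 0.988
grip_force: 0.0
[527.80766878  86.95837911 264.57769085]
(578, 525, 3)
0 [286. 212.]
0.2 [286. 215.]
0.4 [288. 219.]
0.6 [293. 223.]
0.8 [300. 226.]
1 [309. 229.]
1.2 [320. 231.]
```

View pics/o7.png

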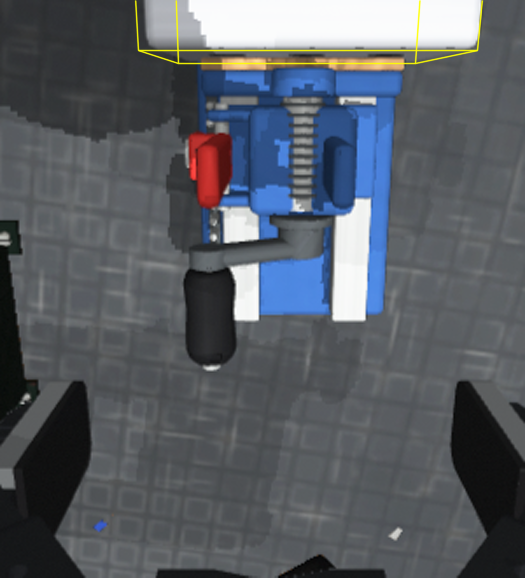

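The view shows the cork touching the box, and the lever and post apart (released). The knob's centre is at crop (210,318), which gives θ≈0.5. I'll compute the offset to it.

Run:
```python
from h import *
im=cv2.imread('pics/w7.png');g=im.max(2)
m=(g<60).astype(np.uint8);m[:,:265]=0;m[:,320:]=0;m[:185]=0;m[255:]=0
n,l,st,ce=cv2.connectedComponentsWithStats(m);i=1+st[1:,4].argmax();print(st[i],ce[i])
x,y,w,h=st[i][:4]
for z in(95,106):print(z,ray('w7.png',x+w/2,y+h/2,z),ray('w7.png',x,y+h/2,z)[0],ray('w7.png',x+w,y+h/2,z)[0])
R=np.array([[np.cos(.135),-np.sin(.135)],[np.sin(.135),np.cos(.135)]])
print(R.T@(ray('w7.png',x+w/2,y+h/2,96)[:2]-[523.5,208.5]),ctrl.sense()['eef_pos'])
```

```text
[ 275  193   30   56 1465] [289.43208191 220.36518771]
95 [505.40696889  67.58955141  95.        ] 494.75726288283465 516.0558607183838
106 [505.99125379  71.78280659 106.        ] 495.832189446714 516.1495414548382
[ -36.78964969 -136.82261686] [527.80766878  86.95837911 264.57769085]
```

```bash
python3 -m creep '[[[-0.9,-0.71,0,0,0,0],[-0.9,-0.71,-1.2,0,0,0],[-0.9,-0.71,-2.6,0,0,0],[-0.9,-0.71,-3.8,0,0,0],[-0.9,-0.71,-4.66,0,0,0],[-0.9,-0.71,-4.66,0,0,0],[-0.9,-0.71,-4.66,0,0,0],[-0.9,-0.71,-4.66,0,0,0]]]' 60;python3 -m creep '[[[0,0,0,0,0,0],[0,0,0,0,0,0],[0,0,0,0,0,0],[0,0,0,0,0,0],[0,0,0,0,0,0],[0,0,0,0,0,0],[0,0,0,0,0,0]]]' 15 35
```

```text
time_s: 15.6
eef_pos: [506.1, 68.9, 150.0]
ee_rot: [0.001, 0.658, 0.753, 0.0]
force: [1.1, -0.2, 0.1]
grip_width: 0.704
grip_force: 0.0
time_s: 16.18
eef_pos: [505.0, 68.3, 149.4]
ee_rot: [-0.0, 0.658, 0.753, -0.001]
force: [-5.4, -2.7, 6.1]
grip_width: 0.243
grip_force: 34.0
```

```bash
python3 -m creep '[[[0.09,0.012,0.15,0,0,0],[0.19,0.026,0.28,0,0,0],[0.3,0.04,0.4,0,0,0],[0.43,0.058,0.51,0,0,0],[0.43,0.058,0.51,0,0,0]]]';python3 -m creep '[[[0.13,0.018,0.1,0,0,0],[0.28,0.038,0.18,0,0,0],[0.43,0.058,0.25,0,0,0],[0.59,0.08,0.306,0,0,0],[0.59,0.08,0.306,0,0,0]]]'
```

```text
time_s: 16.6
eef_pos: [514.1, 69.3, 161.4]
ee_rot: [-0.003, 0.658, 0.753, -0.004]
force: [-14.9, -8.1, 7.1]
grip_width: 0.244
grip_force: 36.0
time_s: 17.02
eef_pos: [530.4, 70.8, 171.1]
ee_rot: [-0.0, 0.658, 0.753, -0.002]
force: [-14.7, -10.1, 19.3]
grip_width: 0.249
grip_force: 37.1
```

```bash
python3 -m creep '[[[0,0,0,0,0,0],[0,0,0,0,0,0],[0,0,0,0,0,0],[0,0,0,0,0,0]]]' 50; python3 -m creep '[[[0,0,2,0,0,0],[0,0,3.6,0,0,0],[0,0,3.6,0,0,0],[0,0,3.6,0,0,0],[0,0,3.6,0,0,0]]]'
cat > knob.py <<'E'
from h import *
import sys
f=sys.argv[1];c=cap('wrist',f);im=c['image'];s=ctrl.sense();print(s['eef_pos'],s['time_s'])
g=im.max(2);m=(g<60).astype(np.uint8);m[:,:255]=0;m[:,400:]=0;m[:150]=0;m[290:]=0
n,l,st,ce=cv2.connectedComponentsWithStats(m)
R=np.array([[np.cos(.135),-np.sin(.135)],[np.sin(.135),np.cos(.135)]])
for i in 1+np.argsort(-st[1:,4])[:2]:
    x,y,w,h=st[i][:4];print(st[i])
    for z in(100,106,112,117):
        q=ray(f,x+w/2,y+h/2,z);print(z,q[:2],R.T@(q[:2]-[523.5,208.5]))
E
python3 knob.py w8.png; cp pics/w8.png pics/keep8.png
```

```text
time_s: 17.35
eef_pos: [531.1, 72.1, 169.3]
ee_rot: [0.0, 0.658, 0.753, 0.0]
force: [-0.0, 0.8, 0.6]
grip_width: 0.586
grip_force: 0.0
time_s: 17.77
eef_pos: [530.9, 72.1, 258.7]
ee_rot: [-0.0, 0.658, 0.753, -0.0]
force: [1.2, 0.2, -0.6]
grip_width: 0.587
grip_force: 0.0
[530.61897793  72.04923427 257.84762434] 17.8167
[ 306  185   33   63 1131]
100 [530.65495964  63.35833483] [ -12.44480283 -144.78405748]
106 [530.4014752   65.48343305] [ -12.40996326 -142.64417826]
112 [530.14799076  67.60853128] [ -12.3751237  -140.50429905]
117 [529.93675373  69.37944647] [ -12.34609073 -138.72106637]
[382 247  18  43 584]
100 [584.19631205  31.04071988] [  36.2597567  -184.01377242]
106 [582.53147193  34.01771384] [  35.01073895 -180.8397938 ]
112 [580.86663181  36.9947078 ] [  33.76172121 -177.66581517]
117 [579.47926504  39.47553609] [  32.72087308 -175.02083298]
```

```bash
python3 -m creep '[[[-0.04,-0.14,-1.3,0,0,0],[-0.04,-0.14,-2.6,0,0,0],[-0.04,-0.14,-3.6,0,0,0],[-0.04,-0.14,-3.6,0,0,0],[-0.04,-0.14,-3.6,0,0,0],[-0.04,-0.14,-3.6,0,0,0]]]' 50;python3 -m creep '[[[0,0,0,0,0,0],[0,0,0,0,0,0],[0,0,0,0,0,0],[0,0,0,0,0,0],[0,0,0,0,0,0]]]' 15 35; python3 -m creep '[[[0.1,0.005,0.03,0,0,0],[0.21,0.009,0.05,0,0,0],[0.33,0.014,0.06,0,0,0],[0.456,0.019,0.076,0,0,0],[0.58,0.025,0.07,0,0,0],[0.706,0.031,0.06,0,0,0],[0.706,0.031,0.06,0,0,0]]]';python3 -m creep '[[[0.12,0.005,-0.02,0,0,0],[0.245,0.01,-0.05,0,0,0],[0.36,0.015,-0.09,0,0,0],[0.48,0.02,-0.136,0,0,0],[0.626,0.024,-0.212,0,0,0],[0.626,0.024,-0.212,0,0,0]]]'
```

```text
time_s: 18.32
eef_pos: [530.5, 68.5, 170.1]
ee_rot: [0.0, 0.658, 0.753, 0.0]
force: [0.6, 0.0, 0.2]
grip_width: 0.589
grip_force: 0.0
time_s: 18.73
eef_pos: [530.2, 68.3, 170.4]
ee_rot: [0.001, 0.658, 0.753, 0.0]
force: [-3.5, -1.7, 6.9]
grip_width: 0.25
grip_force: 34.0
time_s: 19.32
eef_pos: [547.4, 69.7, 172.0]
ee_rot: [-0.001, 0.658, 0.753, -0.0]
force: [-7.3, 1.9, 10.9]
grip_width: 0.242
grip_force: 34.5
time_s: 19.82
eef_pos: [563.6, 70.9, 166.8]
ee_rot: [-0.0, 0.658, 0.753, 0.001]
force: [-3.6, 5.3, 8.5]
grip_width: 0.245
grip_force: 34.4
```

```bash
python3 -m creep '[[[0,0,0,0,0,0],[0,0,0,0,0,0],[0,0,0,0,0,0],[0,0,0,0,0,0]]]' 50; python3 -m creep '[[[-1.2,0,2,0,0,0],[-1.2,0,3.7,0,0,0],[-1.2,0,3.7,0,0,0],[-1.2,0,3.7,0,0,0],[-1.2,0,3.7,0,0,0]]]'; python3 knob.py w9.png
python3 - <<'E'
from h import *
# lever & cork comparison over time at z 126 / 66
R=np.array([[np.cos(.135),-np.sin(.135)],[np.sin(.135),np.cos(.135)]])
for f in('w7.png','w8.png','w9.png'):
    im=cv2.imread('pics/'+f);h=cv2.cvtColor(im,cv2.COLOR_BGR2HSV)
    red=((h[...,0]<6)|(h[...,0]>174))&(h[...,1]>150);red[:, :240]=0;red[:,420:]=0;red[260:]=0
    ys,xs=np.where(red);v=ys.max();i=ys>v-8
    a=ray(f,xs[i].min(),v-4,126)[:2];b=ray(f,xs[i].max()+1,v-4,126)[:2];e=ray(f,xs[i].mean(),v+1,126)[:2]
    print(f,[(R.T@(q-[523.5,208.5])).round(1) for q in(a,b,e)])
E
```

```text
time_s: 20.15
eef_pos: [563.4, 69.7, 165.5]
ee_rot: [0.0, 0.658, 0.753, -0.0]
force: [0.1, 0.5, 0.2]
grip_width: 0.586
grip_force: 0.0
time_s: 20.57
eef_pos: [533.4, 69.8, 258.4]
ee_rot: [0.001, 0.658, 0.753, 0.0]
force: [0.7, -0.1, -0.7]
grip_width: 0.586
grip_force: 0.0
[533.16973039  69.75991425 257.25560062] 20.6167
[ 348  182   33   63 1182]
100 [561.42380172  67.0648037 ] [  18.54293855 -145.25250057]
106 [560.42230455  69.03474909] [  17.81568923 -143.16568724]
112 [559.42080738  71.00469448] [  17.08843992 -141.07887391]
117 [558.5862264   72.64631563] [  16.48239882 -139.33986281]
[382 247  18  43 584]
100 [586.9939121   28.76633226] [  38.72579179 -186.643996  ]
106 [585.31751481  31.74713144] [  37.46583416 -183.46469129]
112 [583.64111751  34.72793063] [  36.20587654 -180.28538657]
117 [582.24411976  37.21192995] [  35.15591185 -177.63596598]
w7.png [array([-36.6, -83.7]), array([-28.4, -83.7]), array([-33.2, -86.6])]
w8.png [array([-36.7, -85.7]), array([-27.7, -85.7]), array([-33. , -88.5])]
w9.png [array([-36.4, -87.2]), array([-27.4, -87.2]), array([-32.8, -90. ])]
```

```bash
python3 -m creep '[[[1.04,0.03,-1,0,0,0],[1.04,0.03,-2.3,0,0,0],[1.04,0.03,-3.64,0,0,0],[1.04,0.03,-3.64,0,0,0],[1.04,0.03,-3.64,0,0,0],[1.04,0.03,-3.64,0,0,0]]]' 50;python3 -m creep '[[[0,0,0,0,0,0],[0,0,0,0,0,0],[0,0,0,0,0,0],[0,0,0,0,0,0],[0,0,0,0,0,0]]]' 15 40; python3 -m creep '[[[0.147,0.02,-0.076,0,0,0],[0.285,0.039,-0.168,0,0,0],[0.416,0.057,-0.276,0,0,0],[0.416,0.057,-0.276,0,0,0]]]';python3 -m creep '[[[0.119,0.016,-0.116,0,0,0],[0.222,0.03,-0.248,0,0,0],[0.222,0.03,-0.248,0,0,0],[0.222,0.03,-0.248,0,0,0]]]'
```

```text
time_s: 21.12
eef_pos: [559.9, 70.5, 168.2]
ee_rot: [0.0, 0.658, 0.753, 0.0]
force: [-0.9, -1.0, -0.1]
grip_width: 0.586
grip_force: 0.0
time_s: 21.53
eef_pos: [559.5, 70.5, 168.4]
ee_rot: [0.001, 0.658, 0.753, 0.0]
force: [-3.8, -0.9, 6.1]
grip_width: 0.243
grip_force: 38.8
time_s: 21.87
eef_pos: [570.4, 71.7, 161.6]
ee_rot: [0.001, 0.658, 0.753, 0.0]
force: [-2.6, -1.7, 6.9]
grip_width: 0.246
grip_force: 38.9
time_s: 22.2
eef_pos: [576.0, 72.3, 155.5]
ee_rot: [0.001, 0.658, 0.753, 0.001]
force: [-0.7, -2.4, 6.5]
grip_width: 0.241
grip_force: 39.0
```

```bash
python3 -m creep '[[[0,0,0,0,0,0],[0,0,0,0,0,0],[0,0,0,0,0,0],[0,0,0,0,0,0]]]' 50; python3 -m creep '[[[-1.7,0,2,0,0,0],[-1.7,0,4,0,0,0],[-1.7,0,4,0,0,0],[-1.7,0,4,0,0,0],[-1.7,0,4,0,0,0]]]'
cat > lev.py <<'E'
from h import *
import sys
R=np.array([[np.cos(.135),-np.sin(.135)],[np.sin(.135),np.cos(.135)]]);V=lambda q:(R.T@(q[:2]-[523.5,208.5])).round(1)
for f in sys.argv[1:]:
    im=cv2.imread('pics/'+f);h=cv2.cvtColor(im,cv2.COLOR_BGR2HSV)
    red=((h[...,0]<6)|(h[...,0]>174))&(h[...,1]>150);red[:, :240]=0;red[:,420:]=0;red[260:]=0
    ys,xs=np.where(red);v=ys.max();i=ys>v-8
    br=(h[...,0]<22)&(h[...,1]>80)&(h[...,2]>60);br[:,:290]=0;br[:,400:]=0;br[130:]=0
    yb,xb=np.where(br);low=[yb[xb==u].max() for u in range(300,380,4) if (xb==u).any()]
    print(f,'lever',V(ray(f,xs[i].min(),v-4,126)),V(ray(f,xs[i].mean(),v+1,126)),'cork',[V(ray(f,u,yb[xb==u].max()+1,66))[1] for u in(310,330,350,370) if (xb==u).any()])
E
python3 knob.py w10.png; python3 lev.py w7.png w8.png w9.png w10.png
```

```text
time_s: 22.53
eef_pos: [575.3, 72.9, 153.9]
ee_rot: [-0.0, 0.658, 0.753, 0.0]
force: [-0.7, 0.6, 0.3]
grip_width: 0.586
grip_force: 0.0
time_s: 22.95
eef_pos: [533.0, 72.8, 255.2]
ee_rot: [0.001, 0.658, 0.753, 0.001]
force: [-0.1, 0.3, 0.0]
grip_width: 0.585
grip_force: 0.0
[532.70708924  72.83482297 253.71350039] 23.0
[ 346  188   34   64 1309]
100 [560.49830703  66.49814354] [  17.54959767 -145.68944225]
106 [559.49220282  68.59422329] [  16.83475969 -143.47702215]
112 [558.4860986   70.69030304] [  16.11992171 -141.26460206]
117 [557.64767842  72.43703617] [  15.52422339 -139.42091865]
[382 247  18  43 584]
100 [585.96561515  33.41047444] [  38.33190751 -181.90371053]
106 [584.27769549  36.39238334] [  37.06068172 -178.7217554 ]
112 [582.58977583  39.37429223] [  35.78945593 -175.53980027]
117 [581.18317612  41.85921631] [  34.7301011 -172.888171 ]
w7.png lever [-36.6 -83.7] [-33.2 -86.6] cork [np.float64(-40.3), np.float64(-39.0), np.float64(-39.0), np.float64(-40.3)]
w8.png lever [-36.7 -85.7] [-33.  -88.5] cork [np.float64(-36.0), np.float64(-36.6), np.float64(-36.6)]
w9.png lever [-36.4 -87.2] [-32.8 -90. ] cork [np.float64(-36.2), np.float64(-36.2)]
w10.png lever [-36.4 -87.1] [-32.9 -89.9] cork [np.float64(-36.0), np.float64(-36.6)]
```

The diagonal retreat dragged the knob back, since θ still reads 1.98. I'll redo the turn and rise straight up this time.

```bash
python3 -m creep '[[[1.03,-0.06,-0.5,0,0,0],[1.03,-0.06,-2.3,0,0,0],[1.03,-0.06,-3.46,0,0,0],[1.03,-0.06,-3.46,0,0,0],[1.03,-0.06,-3.46,0,0,0],[1.03,-0.06,-3.46,0,0,0]]]' 50;python3 -m creep '[[[0,0,0,0,0,0],[0,0,0,0,0,0],[0,0,0,0,0,0],[0,0,0,0,0,0],[0,0,0,0,0,0]]]' 15 40; python3 -m creep '[[[0.194,0.026,-0.096,0,0,0],[0.333,0.045,-0.188,0,0,0],[0.464,0.063,-0.296,0,0,0],[0.464,0.063,-0.296,0,0,0]]]';python3 -m creep '[[[0.119,0.016,-0.116,0,0,0],[0.222,0.03,-0.248,0,0,0],[0.222,0.03,-0.248,0,0,0],[0.222,0.03,-0.248,0,0,0]]]'; python3 -m creep '[[[0,0,0,0,0,0],[0,0,0,0,0,0],[0,0,0,0,0,0],[0,0,0,0,0,0]]]' 50; python3 -m creep '[[[0,0,1.6,0,0,0],[0,0,3.2,0,0,0],[0,0,4,0,0,0],[-1.7,0,4,0,0,0],[-1.7,0,4,0,0,0],[-1.7,0,4,0,0,0]]]' 
python3 knob.py w11.png; python3 lev.py w11.png
```

```text
time_s: 23.5
eef_pos: [559.2, 71.3, 168.7]
ee_rot: [0.001, 0.658, 0.753, 0.0]
force: [-0.4, -0.9, 0.1]
grip_width: 0.586
grip_force: 0.0
time_s: 23.92
eef_pos: [558.6, 71.1, 168.8]
ee_rot: [0.001, 0.658, 0.753, 0.0]
force: [-4.0, -1.5, 6.9]
grip_width: 0.243
grip_force: 38.8
time_s: 24.25
eef_pos: [570.6, 72.5, 161.4]
ee_rot: [0.001, 0.658, 0.753, 0.0]
force: [-3.9, -2.6, 5.8]
grip_width: 0.242
grip_force: 38.9
time_s: 24.58
eef_pos: [576.2, 73.1, 155.3]
ee_rot: [0.001, 0.658, 0.753, 0.0]
force: [-2.6, -3.9, 5.6]
grip_width: 0.243
grip_force: 38.9
time_s: 24.92
eef_pos: [575.7, 73.7, 153.9]
ee_rot: [0.0, 0.658, 0.753, 0.0]
force: [0.4, -1.1, -0.4]
grip_width: 0.585
grip_force: 0.0
time_s: 25.42
eef_pos: [531.7, 73.9, 253.8]
ee_rot: [-0.001, 0.658, 0.753, -0.0]
force: [0.8, -0.2, 0.5]
grip_width: 0.581
grip_force: 0.0
[533.10073372  73.68238579 254.10926108] 25.4667
[ 375  187   25  103 1453]
100 [576.98958699  57.23712384] [  32.64438541 -157.0857655 ]
106 [575.50713304  59.62301156] [  31.49653719 -154.52206224]
112 [574.02467909  62.00889927] [  30.34868896 -151.95835899]
117 [572.7893008   63.99713904] [  29.39214878 -149.82193962]
[255 247  13  43 483]
100 [494.21742478  23.14640388] [ -53.96294091 -179.72597424]
106 [494.9648147   26.45067986] [ -52.77762771 -176.5523542 ]
112 [495.71220462  29.75495585] [ -51.59231451 -173.37873417]
117 [496.33502956  32.50851918] [ -50.60455351 -170.73405081]
w11.png lever [-36.9 -87.8] [-33.  -90.6] cork [np.float64(-36.6)]
```

```bash
python3 -m creep '[[[1.7,-0.05,0,0,0,0],[1.7,-0.05,-1.3,0,0,0],[1.7,-0.05,-2.8,0,0,0],[1.7,-0.05,-4,0,0,0],[1.7,-0.05,-4,0,0,0],[1.7,-0.05,-4,0,0,0]]]' 50;python3 -m creep '[[[0,0,0,0,0,0],[0,0,0,0,0,0],[0,0,0,0,0,0],[0,0,0,0,0,0],[0,0,0,0,0,0]]]' 15 40; python3 -m creep '[[[0.095,0.013,-0.136,0,0,0],[0.174,0.024,-0.284,0,0,0],[0.206,0.028,-0.364,0,0,0],[0.206,0.028,-0.364,0,0,0],[0.206,0.028,-0.364,0,0,0]]]'; python3 -m creep '[[[0,0,0,0,0,0],[0,0,0,0,0,0],[0,0,0,0,0,0],[0,0,0,0,0,0]]]' 50; python3 -m creep '[[[0,0,1.6,0,0,0],[0,0,3.2,0,0,0],[0,0,4.4,0,0,0],[0,0,4.4,0,0,0],[0,0,4.4,0,0,0]]]' 
python3 knob.py w12.png; python3 lev.py w12.png
```

```text
time_s: 25.97
eef_pos: [576.2, 72.3, 153.4]
ee_rot: [-0.001, 0.658, 0.753, -0.0]
force: [0.1, -0.8, 0.7]
grip_width: 0.586
grip_force: 0.0
time_s: 26.38
eef_pos: [576.3, 72.2, 156.0]
ee_rot: [0.001, 0.658, 0.753, 0.001]
force: [-2.3, -0.9, 6.9]
grip_width: 0.241
grip_force: 38.8
time_s: 26.8
eef_pos: [581.6, 72.4, 147.0]
ee_rot: [0.002, 0.658, 0.753, 0.0]
force: [-3.0, -3.9, 6.8]
grip_width: 0.244
grip_force: 39.0
time_s: 27.13
eef_pos: [581.0, 73.2, 145.0]
ee_rot: [0.0, 0.658, 0.753, 0.0]
force: [0.5, -0.6, 0.3]
grip_width: 0.583
grip_force: 0.0
time_s: 27.55
eef_pos: [581.2, 73.1, 256.1]
ee_rot: [0.001, 0.658, 0.753, 0.001]
force: [-0.5, 0.3, -0.5]
grip_width: 0.586
grip_force: 0.0
[580.69014179  73.13358563 254.32295774] 27.6
[ 309  173   31   58 1088]
100 [581.40363313  75.60455135] [  39.49034739 -139.47954497]
106 [581.12916494  77.4568929 ] [  39.46768372 -137.6071165 ]
112 [580.85469675  79.30923445] [  39.44502005 -135.73468804]
117 [580.62597326  80.8528524 ] [  39.42613366 -134.17433099]
[382 247  18  43 593]
100 [634.44922889  33.24586752] [  86.35223041 -188.5922444 ]
106 [632.76030508  36.22769923] [  85.07999921 -185.41023061]
112 [631.07138127  39.20953093] [  83.80776802 -182.22821682]
117 [629.66394476  41.69439069] [  82.74757536 -179.57653866]Traceback (most recent call last):
  File "lev.py", line 7, in <module>
    ys,xs=np.where(red);v=ys.max();i=ys>v-8
                          ~~~~~~^^
    return umr_maximum(a, axis, None, out, keepdims, initial, where)
ValueError: zero-size array to reduction operation maximum which has no identity
```

```bash
python3 -m creep '[[[-1.9,0,0,0,0,0],[-1.9,0,0,0,0,0],[-1.9,0,0,0,0,0],[-1.9,0,0,0,0,0]]]'
python3 - <<'E'
from h import *
cap('wrist','w13.png');cap('side','side13.png')
E
python3 lev.py w9.png w11.png w13.png
```

```text
time_s: 27.93
eef_pos: [533.6, 73.0, 254.3]
ee_rot: [-0.0, 0.658, 0.753, -0.0]
force: [0.2, 0.4, 0.1]
grip_width: 0.587
grip_force: 0.0
w9.png lever [-36.4 -87.2] [-32.8 -90. ] cork [np.float64(-36.2), np.float64(-36.2)]
w11.png lever [-36.9 -87.8] [-33.  -90.6] cork [np.float64(-36.6)]
w13.png lever [-36.8 -88.4] [-32.9 -91.2] cork [np.float64(-36.5)]
```

Run:
```python
from h import *
R=np.array([[np.cos(.135),-np.sin(.135)],[np.sin(.135),np.cos(.135)]]);V=lambda q:(R.T@(q[:2]-[523.5,208.5])).round(1)
for f in('w5.png','w7.png','w8.png','w11.png','w13.png'):
    im=cv2.imread('pics/'+f);h=cv2.cvtColor(im,cv2.COLOR_BGR2HSV)
    red=((h[...,0]<6)|(h[...,0]>174))&(h[...,1]>150);red[:, :240]=0;red[:,420:]=0;red[280:]=0
    blue=(h[...,0]>100)&(h[...,0]<118)&(h[...,1]>130)
    ys,xs=np.where(red);v=ys.max()-6;r=np.where(red[v])[0]
    print(f,v,'lever',V(ray(f,r.min(),v,126)),V(ray(f,r.max()+1,v,126)),end=' ')
    for k in (v,v-6):
        b=np.where(blue[k,330:420])[0]+330;g=np.split(b,np.where(np.diff(b)>1)[0]+1)
        print('post',k,[(V(ray(f,s[0],k,126))[0],V(ray(f,s[-1]+1,k,126))[0]) for s in g if len(s)>6],end=' ')
    print()
```

```text
w5.png 250 lever [ -36.6 -129.3] [ -28.7 -129.3] post 250 [(np.float64(8.6), np.float64(16.0))] post 244 [(np.float64(8.0), np.float64(15.9))] 
w7.png 152 lever [-36.6 -82.5] [-28.9 -82.5] post 152 [(np.float64(3.4), np.float64(28.2))] post 146 [(np.float64(3.4), np.float64(28.0))] 
w8.png 131 lever [-36.7 -84.6] [-28.2 -84.6] post 131 [(np.float64(2.1), np.float64(27.9))] post 125 [(np.float64(2.0), np.float64(27.8))] 
w11.png 139 lever [-36.9 -86.7] [-28.  -86.7] post 139 [(np.float64(-7.1), np.float64(27.7))] post 133 [(np.float64(2.3), np.float64(28.1))] 
w13.png 138 lever [-36.8 -87.3] [-27.9 -87.3] post 138 [(np.float64(-5.3), np.float64(28.5))] post 132 [(np.float64(2.4), np.float64(28.3))]
```

Run:
```python
from h import *
R=np.array([[np.cos(.135),-np.sin(.135)],[np.sin(.135),np.cos(.135)]]);V=lambda q:(R.T@(q[:2]-[523.5,208.5])).round(1)
for f in('w7.png','w8.png','w9.png','w10.png','w11.png','w13.png'):
    im=cv2.imread('pics/'+f);h=cv2.cvtColor(im,cv2.COLOR_BGR2HSV)
    c=np.load('pics/'+f+'.npz');P=(-c['R'].T@c['t']).round(1)
    out=[]
    for x in(-25,0,25):
        q=np.array([523.5,208.5])+R@[x,-40];u,v=map(int,proj(f,[*q,66]))
        col=h[max(v-30,0):v+30,u];cod=''.join('c' if (p[0]<22 and p[1]>70) else 'b' if(100<p[0]<118 and p[1]>120) else 'w' if p[1]<50 and p[2]>90 else '.' for p in col)
        out.append((u,max(v-30,0),cod))
    print(f,P);[print('  ',*o) for o in out]
```

```text
w7.png [518.1 158.6 333.8]
   306 49 wwwwwwwwwwwwwwwwwwwwww.cccccccc.bbbbbbbbbbbbbbwwwwwbbbbbbbbb
   341 49 wwwwwwwwwwwwwwwwwwwwww..ccccc.bbbbbbbbbbbbbbbb.www.wwwww.www
   376 49 wwwwwwwwwwwwwwwwwwwwwwwwcccccccwbbbbbbbbbbbbbbwwwwwbbbbbbbbb
w8.png [521.  144.  327.6]
   304 26 wwwwwwwwwwwwwwwwwww..wwc......wbbbbbbbbbbbbbbb.wwwwwwwww.bbb
   340 26 wwwwwwwwwwwwwwwwwww..ww.wbbbbbbbbbbbbbbbbb.wwwwwwwwwwwwwwwww
   376 26 wwwwwwwwwwwwwwwwwwwwwww.cccc..wbbbbbbbbbbbbbbbwwwwwwwwww.bbb
w9.png [523.5 141.7 327.3]
   300 22 wwwwwwwwwwwwwwwwww..wwwc.....wbbbbbbbbbbbbbbbwwwwwwwwwwwww.b
   336 22 wwwwwwwwwwwwwwwwww....bbbbbbbbbbbbbbbbbbwwwwwwwwwwwwwwwwwwww
   373 22 wwwwwwwwwwwwwwwwwwwwwwwccccc.wbbbbbbbbbbbbbbbwwwwwwwwwwwww.b
w10.png [522.9 144.8 324.1]
   299 26 wwwwwwwwwwwwwwwwwww..wwc.......bbbbbbbbbbbbbbwwwwwwwwwwwww.b
   336 26 wwwwwwwwwwwwwwwwwww....bbbbbbbbbbbbbbbbbbwwwwwwwwwwwwwwwwwww
   373 26 wwwwwwwwwwwwwwwwwwwwwww.cccc...bbbbbbbbbbbbbbwwwwwwwwwwwww.b
w11.png [522.  145.8 322.7]
   302 28 wwwwwwwwwwwwwwwwwww..wwc....wbbbbbbbbbbbbbbwwwwwwwwwwwwwwww.
   339 28 wwwwwwwwwwwwwwwwwww.bbbbbbbbbbbbbbbbbbbwwwwwwwwwwwwwwwwwwwww
   376 28 wwwwwwwwwwwwwwwwwwwwwww.ccccw.bbbbbbbbbbbbbwwwwwwwwwwwwwwww.
w13.png [523.7 145.  323.2]
   299 26 wwwwwwwwwwwwwwwwwww..ww.....w.bbbbbbbbbbbbb.wwwwwwwwwwwwwwww
   336 26 wwwwwwwwwwwwwwwwwww.bbbbbbbbbbbbbbbbbb.wwwwwwwwwwwwwwwwwwwww
   373 26 wwwwwwwwwwwwwwwwwwwwwww.ccccwwbbbbbbbbbbbbbwwwwwwwwwwwwwwwww
```

```bash
python3 -m creep '[[[1.93,0,0,0,0,0],[1.93,0,-1.3,0,0,0],[1.93,0,-2.9,0,0,0],[1.93,0,-4.42,0,0,0],[1.93,0,-4.42,0,0,0],[1.93,0,-4.42,0,0,0]]]' 50;python3 -m creep '[[[0,0,0,0,0,0],[0,0,0,0,0,0],[0,0,0,0,0,0],[0,0,0,0,0,0],[0,0,0,0,0,0]]]' 15 60; python3 -m creep '[[[0.03,0.004,-0.1,0,0,0]]]'; python3 -m creep '[[[0.03,0.004,-0.1,0,0,0]]]';python3 -m creep '[[[0.02,0.003,-0.1,0,0,0]]]';python3 -m creep '[[[0.01,0.002,-0.1,0,0,0]]]';python3 -m creep '[[[0.01,0.002,-0.1,0,0,0],[0.01,0.002,-0.1,0,0,0]]]'
```

```text
time_s: 28.53
eef_pos: [581.8, 73.0, 143.5]
ee_rot: [-0.001, 0.658, 0.753, -0.001]
force: [0.4, 0.2, 1.0]
grip_width: 0.582
grip_force: 0.0
time_s: 28.95
eef_pos: [581.7, 72.8, 146.6]
ee_rot: [0.001, 0.658, 0.753, 0.0]
force: [-6.3, -2.6, 6.3]
grip_width: 0.238
grip_force: 58.3
time_s: 29.03
eef_pos: [582.5, 72.8, 144.7]
ee_rot: [0.001, 0.658, 0.753, 0.0]
force: [-8.5, -4.3, 10.6]
grip_width: 0.234
grip_force: 58.7
time_s: 29.12
eef_pos: [583.9, 70.5, 142.1]
ee_rot: [0.003, 0.658, 0.753, -0.002]
force: [-4.9, -18.8, 6.2]
grip_width: 0.239
grip_force: 58.6
time_s: 29.2
eef_pos: [584.5, 70.4, 139.5]
ee_rot: [0.003, 0.658, 0.753, -0.001]
force: [-5.7, -19.2, 7.3]
grip_width: 0.234
grip_force: 58.7
time_s: 29.28
eef_pos: [584.9, 70.3, 137.1]
ee_rot: [0.003, 0.658, 0.753, -0.001]
force: [-4.9, -20.3, 7.5]
grip_width: 0.236
grip_force: 58.7
time_s: 29.45
eef_pos: [585.2, 70.2, 134.3]
ee_rot: [0.003, 0.658, 0.753, -0.001]
force: [-2.9, -19.7, 4.6]
grip_width: 0.242
grip_force: 58.5
```

The carriage just snapped back toward its notch, pulling the hand with about 19 N. I'll let go and check.

```bash
python3 -m creep '[[[0,0,0,0,0,0],[0,0,0,0,0,0],[0,0,0,0,0,0],[0,0,0,0,0,0]]]' 50; python3 -m creep '[[[0,0,1.6,0,0,0],[0,0,3.2,0,0,0],[0,0,4.8,0,0,0],[-2.1,0,4.8,0,0,0],[-2.1,0,4.8,0,0,0],[-2.1,0,4.8,0,0,0],[-2.1,0,4.8,0,0,0]]]'
python3 - <<'E'
from h import *
c=cap('wrist','w14.png');s=ctrl.sense();print(s['eef_pos'],(-c['R'].T@c['t']).round(1))
R=np.array([[np.cos(.135),-np.sin(.135)],[np.sin(.135),np.cos(.135)]]);V=lambda q:(R.T@(q[:2]-[523.5,208.5])).round(1)
for f in('w10.png','w13.png','w14.png'):
    im=cv2.imread('pics/'+f);h=cv2.cvtColor(im,cv2.COLOR_BGR2HSV)
    for x in(-25,25):
        q=np.array([523.5,208.5])+R@[x,-40];u,v=map(int,proj(f,[*q,66]));col=h[max(v-30,0):v+30,u]
        print(f,u,max(v-30,0),''.join('c' if (p[0]<22 and p[1]>70) else 'b' if(100<p[0]<118 and p[1]>120) else 'w' if p[1]<50 and p[2]>90 else '.' for p in col))
    g=im.max(2);m=(g<60).astype(np.uint8);m[:,:330]=0;m[:,381:]=0;m[:150]=0;m[246:]=0
    n,l,st,ce=cv2.connectedComponentsWithStats(m);print(st[1:][st[1:,4]>300])
E
python3 lev.py w13.png w14.png
```

```text
time_s: 29.78
eef_pos: [584.4, 73.7, 132.5]
ee_rot: [0.0, 0.658, 0.753, 0.0]
force: [-0.3, -0.3, -0.2]
grip_width: 0.587
grip_force: 0.0
time_s: 30.37
eef_pos: [531.7, 73.7, 252.3]
ee_rot: [0.0, 0.658, 0.753, 0.0]
force: [0.1, 0.9, 0.4]
grip_width: 0.58
grip_force: 0.0
[532.20858466  73.52178235 252.01234379] [521.8 145.6 321.2]
w10.png 299 26 wwwwwwwwwwwwwwwwwww..wwc.......bbbbbbbbbbbbbbwwwwwwwwwwwww.b
w10.png 373 26 wwwwwwwwwwwwwwwwwwwwwww.cccc...bbbbbbbbbbbbbbwwwwwwwwwwwww.b
[[ 346  188   34   58 1184]]
w13.png 299 26 wwwwwwwwwwwwwwwwwww..ww.....w.bbbbbbbbbbbbb.wwwwwwwwwwwwwwww
w13.png 373 26 wwwwwwwwwwwwwwwwwwwwwww.ccccwwbbbbbbbbbbbbbwwwwwwwwwwwwwwwww
[]
w14.png 301 27 wwwwwwwwwwwwwwwwwww..ww.......c.bbbbbbbbbbbbbbb..wwwwwwwwwww
w14.png 376 27 wwwwwwwwwwwwwwwwwwwwwwwwcccc..cwbbbbbbbbbbbbbbbbwwwwwwwwwwww
[]
w13.png lever [-36.8 -88.4] [-32.9 -91.2] cork [np.float64(-36.5)]
w14.png lever [-36.6 -92.9] [-33.  -95.7] cork [np.float64(-40.2), np.float64(-37.1), np.float64(-37.1), np.float64(-40.2)]
```

The carriage has now shifted back to its notch and the cork is only lightly pressed. I'll tighten on.

```bash
python3 -m creep '[[[2.13,-0.28,0,0,0,0],[2.13,-0.28,0,0,0,0],[2.13,-0.28,-1.6,0,0,0],[2.13,-0.28,-3.2,0,0,0],[2.13,-0.28,-4.59,0,0,0],[2.13,-0.28,-4.59,0,0,0],[2.13,-0.28,-4.59,0,0,0]]]' 50;python3 -m creep '[[[0,0,0,0,0,0],[0,0,0,0,0,0],[0,0,0,0,0,0],[0,0,0,0,0,0],[0,0,0,0,0,0]]]' 15 60; python3 -m creep '[[[0,0,-0.11,0,0,0],[0,0,-0.22,0,0,0]]]'; python3 -m creep '[[[-0.01,-0.001,-0.08,0,0,0],[-0.016,-0.002,-0.164,0,0,0]]]';python3 -m creep '[[[-0.015,-0.002,-0.08,0,0,0],[-0.036,-0.005,-0.164,0,0,0]]]'
```

```text
time_s: 31.0
eef_pos: [585.2, 66.4, 136.2]
ee_rot: [-0.001, 0.658, 0.753, -0.001]
force: [0.8, 0.1, 0.8]
grip_width: 0.587
grip_force: 0.0
time_s: 31.42
eef_pos: [585.5, 66.3, 139.3]
ee_rot: [0.001, 0.658, 0.753, 0.001]
force: [-2.8, -0.4, 5.9]
grip_width: 0.234
grip_force: 58.4
time_s: 31.58
eef_pos: [585.6, 66.2, 134.0]
ee_rot: [0.002, 0.658, 0.753, 0.001]
force: [-4.1, -1.0, 8.6]
grip_width: 0.235
grip_force: 58.6
time_s: 31.75
eef_pos: [585.3, 66.0, 129.9]
ee_rot: [0.002, 0.658, 0.753, 0.001]
force: [-4.0, -2.1, 8.4]
grip_width: 0.234
grip_force: 58.6
time_s: 31.92
eef_pos: [584.6, 65.8, 125.9]
ee_rot: [0.002, 0.658, 0.753, 0.001]
force: [-2.7, -2.0, 10.6]
grip_width: 0.234
grip_force: 58.7
```

```bash
python3 -m creep '[[[-0.026,-0.003,-0.08,0,0,0],[-0.052,-0.007,-0.16,0,0,0]]]'; python3 -m creep '[[[-0.03,-0.004,-0.08,0,0,0],[-0.063,-0.009,-0.156,0,0,0]]]';python3 -m creep '[[[0,0,0,0,0,0],[0,0,0,0,0,0],[0,0,0,0,0,0],[0,0,0,0,0,0]]]' 50; python3 -m creep '[[[0,0,1.6,0,0,0],[0,0,3.2,0,0,0],[0,0,4.8,0,0,0],[-2,0.3,5.4,0,0,0],[-2,0.3,5.4,0,0,0],[-2,0.3,5.4,0,0,0],[-2,0.3,5.4,0,0,0]]]'
cat > st.py <<'E'
from h import *
import sys
f=sys.argv[1];c=cap('wrist',f);s=ctrl.sense();print(s['eef_pos'],(-c['R'].T@c['t']).round(1))
R=np.array([[np.cos(.135),-np.sin(.135)],[np.sin(.135),np.cos(.135)]])
for f in('w14.png',f):
    im=cv2.imread('pics/'+f);h=cv2.cvtColor(im,cv2.COLOR_BGR2HSV)
    for x in(-25,25):
        q=np.array([523.5,208.5])+R@[x,-40];u,v=map(int,proj(f,[*q,66]));col=h[max(v-30,0):v+30,u]
        print(f,u,max(v-30,0),''.join('c' if (p[0]<22 and p[1]>70) else 'b' if(100<p[0]<118 and p[1]>120) else 'w' if p[1]<50 and p[2]>90 else '.' for p in col))
E
python3 st.py w15.png;python3 lev.py w14.png w15.png
```

```text
time_s: 32.08
eef_pos: [583.5, 65.6, 122.1]
ee_rot: [0.002, 0.658, 0.753, 0.001]
force: [-3.0, -3.7, 10.5]
grip_width: 0.233
grip_force: 58.7
time_s: 32.25
eef_pos: [582.0, 65.3, 118.3]
ee_rot: [0.002, 0.658, 0.753, 0.001]
force: [-2.8, -3.8, 12.0]
grip_width: 0.235
grip_force: 58.8
time_s: 32.58
eef_pos: [580.8, 65.9, 115.7]
ee_rot: [0.0, 0.658, 0.753, 0.0]
force: [-0.2, -0.4, -0.8]
grip_width: 0.587
grip_force: 0.0
time_s: 33.17
eef_pos: [530.8, 73.4, 250.8]
ee_rot: [0.0, 0.658, 0.753, 0.0]
force: [-0.0, 0.3, -0.1]
grip_width: 0.584
grip_force: 0.0
[531.11481965  73.26340114 250.18097958] [520.8 145.4 319.7]
w14.png 301 27 wwwwwwwwwwwwwwwwwww..ww.......c.bbbbbbbbbbbbbbb..wwwwwwwwwww
w14.png 376 27 wwwwwwwwwwwwwwwwwwwwwwwwcccc..cwbbbbbbbbbbbbbbbbwwwwwwwwwwww
w15.png 303 27 wwwwwwwwwwwwwwwwwww..wwc......wbbbbbbbbbbbbbbbwwwwwwwwwwwwww
w15.png 378 27 wwwwwwwwwwwwwwwwwwwwwwwcccc...wbbbbbbbbbbbbbbbwwwwwwwwwwwwww
w14.png lever [-36.6 -92.9] [-33.  -95.7] cork [np.float64(-40.2), np.float64(-37.1), np.float64(-37.1), np.float64(-40.2)]
w15.png lever [-36.9 -93.8] [-33.1 -96.6] cork [np.float64(-36.1), np.float64(-36.1)]
```

```bash
python3 -m creep '[[[2.01,-0.33,0,0,0,0],[2.01,-0.33,0,0,0,0],[2.01,-0.33,-1.6,0,0,0],[2.01,-0.33,-3.2,0,0,0],[2.01,-0.33,-4.7,0,0,0],[2.01,-0.33,-5.32,0,0,0],[2.01,-0.33,-5.32,0,0,0],[2.01,-0.33,-5.32,0,0,0]]]' 50;python3 -m creep '[[[0,0,0,0,0,0],[0,0,0,0,0,0],[0,0,0,0,0,0],[0,0,0,0,0,0],[0,0,0,0,0,0]]]' 15 60; python3 -m creep '[[[-0.04,-0.005,-0.074,0,0,0],[-0.083,-0.011,-0.148,0,0,0],[-0.13,-0.017,-0.22,0,0,0],[-0.178,-0.024,-0.284,0,0,0]]]'; python3 -m creep '[[[-0.05,-0.007,-0.064,0,0,0],[-0.107,-0.015,-0.128,0,0,0],[-0.166,-0.023,-0.19,0,0,0],[-0.226,-0.031,-0.244,0,0,0]]]'
```

```text
time_s: 33.88
eef_pos: [581.4, 64.9, 116.6]
ee_rot: [-0.001, 0.658, 0.753, -0.0]
force: [0.4, -0.4, 0.9]
grip_width: 0.583
grip_force: 0.0
time_s: 34.3
eef_pos: [581.9, 65.0, 119.0]
ee_rot: [0.001, 0.658, 0.753, 0.001]
force: [1.1, -0.0, 7.0]
grip_width: 0.237
grip_force: 58.7
time_s: 34.63
eef_pos: [578.1, 64.3, 112.4]
ee_rot: [0.002, 0.658, 0.753, 0.002]
force: [3.9, 0.3, 10.3]
grip_width: 0.237
grip_force: 58.9
time_s: 34.97
eef_pos: [573.0, 63.4, 106.5]
ee_rot: [0.003, 0.658, 0.753, 0.002]
force: [8.0, -1.0, 7.7]
grip_width: 0.23
grip_force: 59.0
```

```bash
python3 -m creep '[[[0,0,0,0,0,0],[0,0,0,0,0,0],[0,0,0,0,0,0],[0,0,0,0,0,0]]]' 40; python3 -m creep '[[[0,0,1.6,0,0,0],[0,0,3.2,0,0,0],[0,0,4.8,0,0,0],[-1.6,0.4,5.8,0,0,0],[-1.6,0.4,5.8,0,0,0],[-1.6,0.4,5.8,0,0,0],[-1.6,0.4,5.8,0,0,0],[-1.6,0.4,5.8,0,0,0]]]'; python3 st.py w16.png;python3 lev.py w14.png w15.png w16.png
```

```text
time_s: 35.3
eef_pos: [570.6, 63.8, 104.0]
ee_rot: [-0.0, 0.658, 0.753, -0.0]
force: [0.3, 0.0, 0.1]
grip_width: 0.465
grip_force: 0.0
time_s: 35.97
eef_pos: [531.1, 73.5, 247.8]
ee_rot: [-0.001, 0.658, 0.753, -0.001]
force: [-0.5, -0.7, -1.0]
grip_width: 0.469
grip_force: 0.0
[531.14351732  73.4575434  247.74364109] [521.4 145.4 316.8]
w14.png 301 27 wwwwwwwwwwwwwwwwwww..ww.......c.bbbbbbbbbbbbbbb..wwwwwwwwwww
w14.png 376 27 wwwwwwwwwwwwwwwwwwwwwwwwcccc..cwbbbbbbbbbbbbbbbbwwwwwwwwwwww
w16.png 303 27 wwwwwwwwwwwwwwwwwww.wwwc.....wbbbbbbbbbbbbbbbwwwwwwwwwwwwwww
w16.png 378 27 wwwwwwwwwwwwwwwwwwwwwwwccccc...bbbbbbbbbbbbbbwwwwwwwwwwwwwww
w14.png lever [-36.6 -92.9] [-33.  -95.7] cork [np.float64(-40.2), np.float64(-37.1), np.float64(-37.1), np.float64(-40.2)]
w15.png lever [-36.9 -93.8] [-33.1 -96.6] cork [np.float64(-36.1), np.float64(-36.1)]
w16.png lever [-36.6 -94.3] [-33.1 -97.1] cork [np.float64(-36.3), np.float64(-36.3)]
```

Knob force has grown from about 7 N to 11 N, which suggests real clamping. I'll add a little more turn for margin.

```bash
python3 -m creep '[[[1.64,-0.4,0,0,0,0],[1.64,-0.4,-1,0,0,0],[1.64,-0.4,-2.6,0,0,0],[1.64,-0.4,-4.2,0,0,0],[1.64,-0.4,-5.65,0,0,0],[1.64,-0.4,-5.65,0,0,0],[1.64,-0.4,-5.65,0,0,0]]]' 40;python3 -m creep '[[[0,0,0,0,0,0],[0,0,0,0,0,0],[0,0,0,0,0,0],[0,0,0,0,0,0],[0,0,0,0,0,0]]]' 15 60; python3 -m creep '[[[-0.06,-0.008,-0.05,0,0,0],[-0.123,-0.017,-0.1,0,0,0]]]'; python3 -m creep '[[[-0.06,-0.008,-0.042,0,0,0],[-0.123,-0.016,-0.084,0,0,0]]]'
```

```text
time_s: 36.6
eef_pos: [571.6, 63.6, 106.5]
ee_rot: [-0.002, 0.658, 0.753, -0.001]
force: [-0.1, -0.0, 0.9]
grip_width: 0.467
grip_force: 0.0
time_s: 37.02
eef_pos: [573.2, 63.6, 110.2]
ee_rot: [0.002, 0.658, 0.753, 0.002]
force: [2.1, 0.3, 8.2]
grip_width: 0.229
grip_force: 59.3
time_s: 37.18
eef_pos: [570.9, 63.2, 108.3]
ee_rot: [0.003, 0.658, 0.753, 0.003]
force: [5.4, 1.0, 9.7]
grip_width: 0.229
grip_force: 59.6
time_s: 37.35
eef_pos: [568.2, 62.8, 106.2]
ee_rot: [0.004, 0.658, 0.753, 0.003]
force: [7.9, 1.0, 6.7]
grip_width: 0.231
grip_force: 59.4
```

```bash
python3 -m creep '[[[0,0,0,0,0,0],[0,0,0,0,0,0],[0,0,0,0,0,0],[0,0,0,0,0,0]]]' 40; python3 -m creep '[[[0,0,1.6,0,0,0],[0,0,3.2,0,0,0],[0,0,4.8,0,0,0],[-1.363,0.42,5.934,0,0,0],[-1.363,0.42,5.934,0,0,0],[-1.363,0.42,5.934,0,0,0],[-1.363,0.42,5.934,0,0,0],[-1.363,0.42,5.934,0,0,0]]]'; python3 st.py w17.png;python3 lev.py w14.png w17.png
python3 - <<'E'
from h import *
a=cv2.imread('pics/w14.png',0).astype(np.float32);b=cv2.imread('pics/w17.png',0).astype(np.float32)
def sh(f,x0,x1,y0,y1):
    t=a[y0:y1,x0:x1];S=b[y0-8:y1+8,x0-8:x1+8];r=cv2.matchTemplate(S,t,cv2.TM_CCOEFF_NORMED);_,m,_,l=cv2.minMaxLoc(r)
    i=l[1];k=0
    if 0<i<16:
        p=r[i-1:i+2,l[0]];k=.5*(p[0]-p[2])/(p[0]-2*p[1]+p[2])
    return l[0]-8,round(float(i-8+k),2),round(m,3)
# expected static shift
R=np.array([[np.cos(.135),-np.sin(.135)],[np.sin(.135),np.cos(.135)]])
for n,(x,y,z) in dict(lever=(-32,-86,126),post=(12,-86,126),jaw=(25,-45,66),block=(0,-90,82),bar=(28,-163,30),boxedge=(30,-36,66)).items():
    q=[*(np.array([523.5,208.5])+R@[x,y]),z];p0=proj('w14.png',q);p1=proj('w17.png',q);u,v=map(int,p0)
    print(n,(u,v),'static',np.round(np.subtract(p1,p0),2),'meas',sh(None,u-9,u+9,max(v-9,8),v+9))
E
```

```text
time_s: 37.68
eef_pos: [565.5, 62.9, 103.3]
ee_rot: [-0.0, 0.658, 0.753, -0.0]
force: [-0.5, 0.0, 0.2]
grip_width: 0.464
grip_force: 0.0
time_s: 38.35
eef_pos: [531.7, 73.2, 250.2]
ee_rot: [-0.001, 0.658, 0.753, -0.001]
force: [-0.1, 0.3, -1.1]
grip_width: 0.465
grip_force: 0.0
[531.76860367  73.14694854 250.13245526] [522.1 145.1 319.2]
w14.png 301 27 wwwwwwwwwwwwwwwwwww..ww.......c.bbbbbbbbbbbbbbb..wwwwwwwwwww
w14.png 376 27 wwwwwwwwwwwwwwwwwwwwwwwwcccc..cwbbbbbbbbbbbbbbbbwwwwwwwwwwww
w17.png 302 26 wwwwwwwwwwwwwwwwwww..ww.......wbbbbbbbbbbbbbbwwwwwwwwwwwwwww
w17.png 377 26 wwwwwwwwwwwwwwwwwwwwwwwwccccc..bbbbbbbbbbbbbbwwwwwwwwwwwwwww
w14.png lever [-36.6 -92.9] [-33.  -95.7] cork [np.float64(-40.2), np.float64(-37.1), np.float64(-37.1), np.float64(-40.2)]
w17.png lever [-36.4 -94.6] [-33.  -97.4] cork [np.float64(-36.5)]
lever (283, 137) static [ 0.55 -0.25] meas (1, 4.63, 0.987)
post (364, 137) static [ 1.44 -0.26] meas (1, 4.92, 0.965)
jaw (375, 65) static [ 1.57 -0.83] meas (2, -3.07, 0.878)
block (339, 135) static [ 1.18 -0.19] meas (1, -3.29, 0.951)
bar (367, 213) static [1.4  0.48] meas (1, 2.7, 0.263)
boxedge (383, 51) static [ 1.65 -0.98] meas (1, -1.23, 0.977)
```

```bash
cat > ch.py <<'E'
from h import *
R=np.array([[np.cos(.135),-np.sin(.135)],[np.sin(.135),np.cos(.135)]])
W=lambda x,y,z:[*(np.array([523.5,208.5])+R@[x,y]),z]
def disp(fa,fb,x,y,z,w=9,h=9):
    a=cv2.imread('pics/'+fa,0);b=cv2.imread('pics/'+fb,0)
    p0=proj(fa,W(x,y,z));p1=proj(fb,W(x,y,z));u,v=map(int,np.round(p0));r0=max(v-h,0)
    t=a[r0:v+h,u-w:u+w];uu,vv=map(int,np.round(p1));o=v-r0;s=8
    y0=vv-o-s;lo=max(y0,0);S=b[lo:vv+h+s,uu-w-3:uu+w+3]
    r=cv2.matchTemplate(S,t,cv2.TM_CCOEFF_NORMED);_,m,_,l=cv2.minMaxLoc(r);i=l[1];k=0
    if 0<i<r.shape[0]-1:
        p=r[i-1:i+2,l[0]];k=.5*(p[0]-p[2])/(p[0]-2*p[1]+p[2])
    dv=lo+i+k+o-(p0[1]+(vv-vv))-(p1[1]-p0[1])+(p0[1]-v)
    # px/mm along vise y
    g=proj(fb,W(x,y-1,z))[1]-p1[1]
    return round(float(-dv/g),2),round(m,2)
import sys
L=sys.argv[1:]
for a,b in zip(L,L[1:]):
    a+='.png';b+='.png'
    print(a,b,'jaw',[disp(a,b,x,-47,66,7,8) for x in(-28,28,33)],'lever',disp(a,b,-32,-86,126),'post',disp(a,b,12,-86,126),'box',[disp(a,b,x,-36,66,7,5) for x in(-30,30)])
E
python3 ch.py w7 w8 w9 w10 w11 w13 w14 w15 w16 w17; python3 ch.py w14 w17; python3 ch.py w7 w14;python3 ch.py w7 w17
```

```text
w7.png w8.png jaw [(-0.61, 0.73), (-0.01, 0.86), (0.04, 0.82)] lever (-4.68, 0.61) post (-3.73, 0.89) box [(1.01, 0.77), (0.93, 0.95)]
w8.png w9.png jaw [(1.15, 0.9), (0.67, 0.96), (0.77, 0.92)] lever (-1.53, 0.76) post (-1.55, 0.9) box [(0.12, 0.99), (-0.01, 0.97)]
w9.png w10.png jaw [(0.17, 0.95), (0.22, 0.99), (0.19, 0.98)] lever (0.49, 0.89) post (0.16, 0.93) box [(-0.14, 0.99), (-0.13, 0.98)]
w10.png w11.png jaw [(1.29, 0.94), (1.27, 1.0), (1.3, 0.99)] lever (-0.1, 0.95) post (-0.63, 0.95) box [(-0.07, 1.0), (-0.12, 1.0)]
w11.png w13.png jaw [(0.19, 0.91), (0.17, 1.0), (0.17, 0.99)] lever (-0.54, 0.95) post (-0.81, 0.86) box [(0.07, 0.99), (0.05, 1.0)]
w13.png w14.png jaw [(-3.1, 0.91), (-3.11, 0.99), (-3.17, 0.98)] lever (-3.08, 0.89) post (-3.85, 0.87) box [(-0.2, 0.99), (-0.07, 1.0)]
w14.png w15.png jaw [(0.98, 0.88), (0.91, 0.99), (0.95, 0.99)] lever (3.88, 0.98) post (-2.18, 1.0) box [(-0.25, 0.99), (-0.14, 0.98)]
w15.png w16.png jaw [(0.6, 0.98), (0.55, 0.99), (0.56, 0.99)] lever (3.42, 0.98) post (-0.04, 0.97) box [(-0.12, 0.99), (-0.09, 0.98)]
w16.png w17.png jaw [(0.2, 0.97), (0.22, 0.98), (0.25, 0.99)] lever (-0.86, 0.99) post (-0.06, 0.96) box [(0.02, 0.99), (-0.02, 0.99)]
w14.png w17.png jaw [(1.87, 0.88), (1.77, 0.94), (1.83, 0.97)] lever (-1.65, 0.99) post (-2.78, 0.97) box [(-0.07, 1.0), (-0.0, 1.0)]
w7.png w14.png jaw [(-0.83, 0.72), (-0.7, 0.9), (-0.64, 0.84)] lever (-4.06, 0.19) post (0.43, 0.5) box [(1.03, 0.79), (0.9, 0.95)]
w7.png w17.png jaw [(1.12, 0.75), (1.13, 0.86), (1.19, 0.8)] lever (-4.15, 0.03) post (-4.15, 0.53) box [(1.1, 0.78), (0.99, 0.94)]
```

Relative shifts show that the carriage is now locked at the notch. The liner is only at about 1.8–2 mm, so it needs roughly 0.4–0.5 rad more. I'll locate the knob first.

Run:
```python
from h import *
R=np.array([[np.cos(.135),-np.sin(.135)],[np.sin(.135),np.cos(.135)]])
for f in('w15.png','w16.png','w17.png'):
    im=cv2.imread('pics/'+f);g=im.max(2);m=(g<60).astype(np.uint8);m[:,:300]=0;m[:150]=0;m[235:]=0;m[:,390:]=0
    n,l,st,ce=cv2.connectedComponentsWithStats(m)
    for s in st[1:]:
        if s[4]>150:print(f,s,[ (R.T@(ray(f,s[0]+s[2]/2,s[1]+s[3]/2,z)[:2]-[523.5,208.5])).round(1) for z in(37,42,50)])
    for th in(3.5,3.7,3.9,4.1,4.3):
        print(th,[np.round(proj(f,[*(np.array([523.5,208.5])+R@[-42*np.cos(th),-147+o]),75+42*np.sin(th)])) for o in(-20,20)])
    if f=='w17.png':print(*[''.join('#' if q<60 else '.' for q in g[v,330:400:1]) for v in range(170,235,5)],sep='\n')
```

```text
w15.png [374 182  16  50 478] [array([  37.5, -154.7]), array([  36.6, -153.1]), array([  35.3, -150.4])]
3.5 [array([388., 231.]), array([391., 182.])]
3.7 [array([382., 228.]), array([384., 179.])]
3.9 [array([375., 225.]), array([377., 177.])]
4.1 [array([366., 222.]), array([368., 176.])]
4.3 [array([357., 221.]), array([358., 175.])]
w16.png [362 180  27  48 565] [array([  31.2, -150.9]), array([  30.4, -149.4]), array([  29.2, -146.8])]
3.5 [array([389., 233.]), array([392., 183.])]
3.7 [array([383., 229.]), array([385., 180.])]
3.9 [array([375., 226.]), array([377., 178.])]
4.1 [array([367., 224.]), array([369., 177.])]
4.3 [array([358., 222.]), array([359., 176.])]
w17.png [355 178  26  47 538] [array([  25.7, -149.9]), array([  25. , -148.4]), array([  24. , -145.9])]
3.5 [array([388., 231.]), array([391., 182.])]
3.7 [array([382., 228.]), array([384., 179.])]
3.9 [array([374., 225.]), array([376., 177.])]
4.1 [array([366., 222.]), array([368., 176.])]
4.3 [array([357., 221.]), array([358., 174.])]
......................................................................
......................................................................
....................................##############....................
..........................##########............###...................
..........................##########............###...................
...........................########............###....................
...........................########...........####....................
..........................#########...........####....................
..........................#######..............###....................
.........................########..............###....................
...........................######..............##.....................
......................................................................
......................................................................
```

```bash
python3 -m creep '[[[1.48,-0.41,0,0,0,0],[1.48,-0.41,-1.2,0,0,0],[1.48,-0.41,-2.8,0,0,0],[1.48,-0.41,-4.4,0,0,0],[1.48,-0.41,-5.7,0,0,0],[1.48,-0.41,-5.99,0,0,0],[1.48,-0.41,-5.99,0,0,0],[1.48,-0.41,-5.99,0,0,0]]]' 36;python3 -m creep '[[[-0.1,-0.013,0,0,0,0],[-0.2,-0.027,0,0,0,0],[-0.3,-0.04,0,0,0,0],[-0.4,-0.054,0,0,0,0]]]';python3 -m creep '[[[-0.1,-0.013,0,0,0,0],[-0.2,-0.027,0,0,0,0],[-0.3,-0.04,0,0,0,0]]]'
```

```text
time_s: 39.07
eef_pos: [569.4, 63.0, 102.8]
ee_rot: [0.0, 0.658, 0.753, 0.0]
force: [0.1, -0.4, 0.4]
grip_width: 0.421
grip_force: 0.0
time_s: 39.4
eef_pos: [560.5, 61.7, 103.8]
ee_rot: [0.003, 0.658, 0.753, 0.003]
force: [14.5, 2.6, -0.6]
grip_width: 0.422
grip_force: 6.7
time_s: 39.65
eef_pos: [553.9, 60.7, 104.2]
ee_rot: [0.004, 0.658, 0.753, 0.004]
force: [13.5, 1.8, -1.1]
grip_width: 0.423
grip_force: 6.4
```

```bash
python3 -m creep '[[[-0.1,-0.013,0,0,0,0],[-0.2,-0.027,0,0,0,0],[-0.3,-0.04,0,0,0,0],[-0.36,-0.048,0,0,0,0],[-0.36,-0.048,0,0,0,0]]]';python3 -m creep '[[[0.2,0.027,0,0,0,0],[0.2,0.027,0,0,0,0],[0.2,0.027,1.6,0,0,0],[0.2,0.027,3.2,0,0,0],[0.2,0.027,4.8,0,0,0],[-0.72,0.52,5.99,0,0,0],[-0.72,0.52,5.99,0,0,0],[-0.72,0.52,5.99,0,0,0],[-0.72,0.52,5.99,0,0,0]]]'; python3 st.py w18.png; python3 ch.py w17 w18; python3 ch.py w14 w18;python3 - <<'E'
from h import *
R=np.array([[np.cos(.135),-np.sin(.135)],[np.sin(.135),np.cos(.135)]])
f='w18.png'
im=cv2.imread('pics/'+f);g=im.max(2);m=(g<60).astype(np.uint8);m[:,:290]=0;m[:150]=0;m[235:]=0;m[:,390:]=0
n,l,st,ce=cv2.connectedComponentsWithStats(m)
for s in st[1:]:
    if s[4]>150:print(f,s,(R.T@(ray(f,s[0]+s[2]/2,s[1]+s[3]/2,35)[:2]-[523.5,208.5])).round(1))
E
```

```text
time_s: 40.07
eef_pos: [544.7, 59.2, 104.2]
ee_rot: [0.004, 0.658, 0.753, 0.003]
force: [10.8, 1.3, -0.2]
grip_width: 0.422
grip_force: 5.4
time_s: 40.82
eef_pos: [523.7, 72.6, 250.9]
ee_rot: [-0.001, 0.658, 0.753, -0.0]
force: [-0.5, 0.3, -0.4]
grip_width: 0.419
grip_force: 0.0
[523.80084163  72.45776178 250.36452426] [514.  144.5 319.8]
w14.png 301 27 wwwwwwwwwwwwwwwwwww..ww.......c.bbbbbbbbbbbbbbb..wwwwwwwwwww
w14.png 376 27 wwwwwwwwwwwwwwwwwwwwwwwwcccc..cwbbbbbbbbbbbbbbbbwwwwwwwwwwww
w18.png 314 27 wwwwwwwwwwwwwwwwwww..wwc....wwbbbbbbbbbbbbb.wwwwwwwwwwwwwwww
w18.png 389 27 wwwwwwwwwwwwwwwwwwwwwww.cccccwbbbbbbbbbbbbbbwwwwwwwwwwwwwwww
w17.png w18.png jaw [(0.91, 0.95), (0.74, 0.97), (0.78, 0.96)] lever (2.92, 0.98) post (-2.17, 0.94) box [(-0.28, 0.99), (-0.16, 1.0)]
w14.png w18.png jaw [(2.7, 0.8), (2.46, 0.99), (2.51, 0.97)] lever (0.27, 0.98) post (-2.65, 0.97) box [(-0.2, 0.99), (-0.08, 1.0)]
w18.png [345 176  25  47 690] [   9.4 -148.5]
```

```bash
python3 -m creep '[[[1.1,-0.46,0,0,0,0],[1.1,-0.46,-1.4,0,0,0],[1.1,-0.46,-3,0,0,0],[1.1,-0.46,-4.6,0,0,0],[1.1,-0.46,-5.7,0,0,0],[1.1,-0.46,-5.95,0,0,0],[1.1,-0.46,-5.95,0,0,0]]]' 36;python3 -m creep '[[[-0.1,-0.013,0,0,0,0],[-0.2,-0.027,0,0,0,0],[-0.3,-0.04,0,0,0,0],[-0.4,-0.054,0,0,0,0],[-0.5,-0.068,0,0,0,0]]]';python3 -m creep '[[[-0.1,-0.013,0,0,0,0],[-0.2,-0.027,0,0,0,0]]]';python3 -m creep '[[[-0.1,-0.013,0,0,0,0],[-0.2,-0.027,0,0,0,0]]]'
```

```text
time_s: 41.45
eef_pos: [551.8, 60.5, 101.8]
ee_rot: [-0.001, 0.658, 0.753, -0.001]
force: [-0.6, 0.4, -0.3]
grip_width: 0.42
grip_force: 0.0
time_s: 41.87
eef_pos: [541.2, 59.4, 103.7]
ee_rot: [0.003, 0.658, 0.753, 0.003]
force: [11.9, 3.2, 0.4]
grip_width: 0.423
grip_force: 6.1
time_s: 42.03
eef_pos: [536.4, 58.6, 103.9]
ee_rot: [0.003, 0.658, 0.753, 0.003]
force: [11.9, 3.0, 0.7]
grip_width: 0.422
grip_force: 6.3
time_s: 42.2
eef_pos: [531.7, 57.8, 104.1]
ee_rot: [0.004, 0.658, 0.753, 0.003]
force: [14.1, 0.3, 1.1]
grip_width: 0.424
grip_force: 6.9
```

```bash
python3 -m creep '[[[0.22,0.027,0,0,0,0],[0.22,0.027,0,0,0,0],[0.22,0.027,1.6,0,0,0],[0.22,0.027,3.2,0,0,0],[0.22,0.027,4.8,0,0,0],[0.08,0.62,5.95,0,0,0],[0.08,0.62,5.95,0,0,0],[0.08,0.62,5.95,0,0,0],[0.08,0.62,5.95,0,0,0]]]'; python3 st.py w19.png; python3 ch.py w14 w19; python3 ch.py w18 w19;python3 - <<'E'
from h import *
R=np.array([[np.cos(.135),-np.sin(.135)],[np.sin(.135),np.cos(.135)]])
f='w19.png'
im=cv2.imread('pics/'+f);g=im.max(2);m=(g<60).astype(np.uint8);m[:,:290]=0;m[:150]=0;m[235:]=0;m[:,390:]=0
n,l,st,ce=cv2.connectedComponentsWithStats(m)
for s in st[1:]:
    if s[4]>150:print(f,s,(R.T@(ray(f,s[0]+s[2]/2,s[1]+s[3]/2,34)[:2]-[523.5,208.5])).round(1))
E
```

```text
time_s: 42.95
eef_pos: [530.5, 73.5, 250.3]
ee_rot: [-0.001, 0.658, 0.753, -0.001]
force: [0.1, 0.3, 0.7]
grip_width: 0.419
grip_force: 0.0
[530.51713812  73.37143608 249.91196029] [520.8 145.4 319.2]
w14.png 301 27 wwwwwwwwwwwwwwwwwww..ww.......c.bbbbbbbbbbbbbbb..wwwwwwwwwww
w14.png 376 27 wwwwwwwwwwwwwwwwwwwwwwwwcccc..cwbbbbbbbbbbbbbbbbwwwwwwwwwwww
w19.png 304 27 wwwwwwwwwwwwwwwwwww..wwc....wbbbbbbbbbbbbbbwwwwwwwwwwwwwwwww
w19.png 379 27 wwwwwwwwwwwwwwwwwwwwwwwwccccwwbbbbbbbbbbbbbwwwwwwwwwwwwwwwww
w14.png w19.png jaw [(3.16, 0.85), (2.96, 0.86), (3.03, 0.85)] lever (-2.02, 1.0) post (-3.47, 0.96) box [(-0.02, 0.99), (-0.06, 0.99)]
w18.png w19.png jaw [(0.38, 0.97), (0.55, 0.99), (0.56, 0.97)] lever (-2.07, 0.98) post (-2.16, 0.96) box [(0.03, 0.98), (-0.01, 1.0)]
w19.png [322 177  24  47 477] [  -3.8 -149.5]
```

```bash
python3 ch.py w16 w19; python3 ch.py w17 w19; python3 ch.py w15 w19
python3 - <<'E'
from ch import *
import ch
for a,b in(('w13','w14'),('w14','w15'),('w15','w16'),('w16','w17'),('w17','w19'),('w15','w19'),('w10','w13')):
    a+='.png';b+='.png'
    print(a,b,'levertip',[disp(a,b,-32,y,126,12,7) for y in(-97,-99)],'posttip',[disp(a,b,12,y,126,9,7) for y in(-97,-99)],'spring/nut',disp(a,b,0,-52,66,10,8))
E
python3 lev.py w17.png w18.png w19.png
```

```text
w16.png w19.png jaw [(1.49, 0.96), (1.52, 0.99), (1.58, 0.97)] lever (-1.26, 0.99) post (0.35, 0.98) box [(0.16, 0.97), (-0.01, 0.98)]
w17.png w19.png jaw [(1.28, 0.95), (1.29, 0.98), (1.32, 0.96)] lever (1.58, 0.99) post (0.09, 0.99) box [(-0.11, 0.99), (-0.14, 1.0)]
w15.png w19.png jaw [(2.12, 0.97), (2.06, 0.98), (2.11, 0.96)] lever (-2.29, 0.98) post (-3.36, 0.97) box [(0.12, 0.98), (0.04, 0.99)]
w13.png w14.png levertip [(-4.46, 0.82), (-4.48, 0.85)] posttip [(-3.7, 0.94), (-2.6, 0.92)] spring/nut (-3.73, 0.9)
w14.png w15.png levertip [(-0.36, 0.93), (-0.2, 0.93)] posttip [(-0.73, 0.97), (-0.68, 0.95)] spring/nut (1.12, 0.94)
w15.png w16.png levertip [(-0.1, 0.94), (-0.01, 0.95)] posttip [(-0.24, 0.88), (1.18, 0.71)] spring/nut (0.81, 0.92)
w16.png w17.png levertip [(-0.35, 0.94), (-0.39, 0.94)] posttip [(-0.05, 0.93), (0.3, 0.77)] spring/nut (0.39, 0.96)
w17.png w19.png levertip [(-0.72, 0.88), (-0.5, 0.84)] posttip [(-1.05, 0.93), (-1.55, 0.37)] spring/nut (-2.87, 0.89)
w15.png w19.png levertip [(-1.15, 0.72), (-0.52, 0.74)] posttip [(-1.86, 0.92), (-1.87, 0.93)] spring/nut (2.61, 0.91)
w10.png w13.png levertip [(-0.06, 0.94), (0.1, 0.96)] posttip [(-1.16, 0.98), (0.06, 0.98)] spring/nut (-2.42, 0.92)
w17.png lever [-36.4 -94.6] [-33.  -97.4] cork [np.float64(-36.5)]
w18.png lever [-36.7 -95.3] [-33.3 -98.1] cork [np.float64(-36.5), np.float64(-38.4)]
w19.png lever [-36.6 -95.8] [-33.1 -98.5] cork [np.float64(-35.9), np.float64(-37.8)]
```

The evidence agrees. The carriage is about 13 mm back from where I released it, which puts it in a notch. The liner is pressed about 3 mm and knob force is 12–14 N. I'll check that it holds still before handing in.

```bash
python3 -m creep '[[[0,0,0,0,0,0],[0,0,0,0,0,0],[0,0,0,0,0,0],[0,0,0,0,0,0],[0,0,0,0,0,0],[0,0,0,0,0,0],[0,0,0,0,0,0],[0,0,0,0,0,0],[0,0,0,0,0,0],[0,0,0,0,0,0],[0,0,0,0,0,0],[0,0,0,0,0,0],[0,0,0,0,0,0],[0,0,0,0,0,0],[0,0,0,0,0,0],[0,0,0,0,0,0]]]' 85; python3 st.py w20.png; python3 ch.py w19 w20; python3 ch.py w14 w20; python3 ch.py w13 w20; python3 lev.py w19.png w20.png
python3 - <<'E'
from fit import *
cap('side','side20.png');cap('scene','scene20.png')
# did the loose things move? compare patches
for n,a,b in(('side','side0.png','side20.png'),('scene','scene0.png','scene20.png')):
    A=cv2.imread('pics/'+a,0).astype(int);B=cv2.imread('pics/'+b,0).astype(int)
    for nm,(x0,x1,y0,y1) in ({'reel':(258,282,184,208),'tape':(294,324,288,314),'loupe':(364,386,272,296),'driver':(298,316,162,182)} if n=='side' else {'driver':(438,475,222,245),'reel':(384,402,192,214)}).items():
        print(n,nm,abs(A-B)[y0:y1,x0:x1].mean().round(1))
# box tilt/pose in side view: projected corners vs. white mask
E
```

```text
time_s: 44.33
eef_pos: [531.1, 73.6, 251.6]
ee_rot: [0.0, 0.658, 0.753, 0.0]
force: [1.3, -0.4, -0.7]
grip_width: 0.997
grip_force: 0.0
[531.11781162  73.54262364 251.63351619] [521.3 145.5 320.6]
w14.png 301 27 wwwwwwwwwwwwwwwwwww..ww.......c.bbbbbbbbbbbbbbb..wwwwwwwwwww
w14.png 376 27 wwwwwwwwwwwwwwwwwwwwwwwwcccc..cwbbbbbbbbbbbbbbbbwwwwwwwwwwww
w20.png 302 27 wwwwwwwwwwwwwwwwwww..wwc....wbbbbbbbbbbbbb.wwwwwwwwwwwwwwwww
w20.png 377 27 wwwwwwwwwwwwwwwwwwwwwwwwccccwwbbbbbbbbbbbbbwwwwwwwwwwwwwwwww
w19.png w20.png jaw [(0.04, 0.98), (-0.07, 1.0), (-0.07, 1.0)] lever (2.44, 0.98) post (1.75, 0.98) box [(-0.15, 0.99), (-0.09, 1.0)]
w14.png w20.png jaw [(3.19, 0.85), (2.93, 0.83), (2.98, 0.78)] lever (2.01, 0.99) post (-4.0, 0.98) box [(-0.1, 0.99), (-0.1, 0.99)]
w13.png w20.png jaw [(0.13, 0.87), (0.0, 0.99), (0.0, 0.99)] lever (-4.3, 0.8) post (-4.3, 0.8) box [(-0.2, 0.99), (-0.12, 1.0)]
w19.png lever [-36.6 -95.8] [-33.1 -98.5] cork [np.float64(-35.9), np.float64(-37.8)]
w20.png lever [-36.9 -96.1] [-33.1 -98.9] cork [np.float64(-35.9), np.float64(-36.5)]
side reel 36.9
side tape 19.3
side loupe 14.9
side driver 25.8
scene driver 1.2
scene reel 1.4
```

```bash
python3 -c "
from rig import ctrl
print(ctrl.finish_job())"
```

```text
the job is handed in; nothing more can be done
None
```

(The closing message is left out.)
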